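# Strip the jar filler and put its change parts away

### The job

The filling run is over: strip the jar filler and put its change parts away. Slide every blue jar stop along the T-slot rail and out at the open end, and hang each one by its eye on a rack peg of its own. Thread every spacer collar onto the upright collar post, fully home, the widest at the bottom and the narrowest on top, without knocking the pots, jars and bottles about.

Things in the scene. Friction and masses are not known exactly. Their poses are not given: they have to be found in the camera images.
- rail: aluminium T-slot jar rail of the bench filler, fixed, 400 mm long, 60 wide, top 60 mm above the counter. Origin on the counter under the slot's centre line. y runs along the slot from the open end (y = -0.18) to the filler's grey housing (closed end, y = 0.22; 250 mm tall, dosing head over the rail beyond y = 0.19), x across, z up. Stops start from y = -0.13 to 0.11, at least 63 mm apart
- slot_mouth (a point): centre of the slot's open end, at the rail's top surface; axes as the rail's. Slot neck 16 mm wide through lips 10 mm thick, over a cavity 28 mm wide, 12 mm high. A stop comes out only past this end: its foot is clear once its eye is 30 mm or more beyond this point
- stop1_eye (a point): jar stop: blue upright block 40 mm wide, 24 thick, 54 tall on a shoe 40 wide, 60 long, 12 tall; 24 mm eye through the block. Point: eye centre, mid-block, 22 mm below the top, 44 above the shoe's underside. x across the width (grip these two sides), y through the block = eye axis = along the slot, z up. About 0.2 kg. Shoe stands on the rail, its T foot captive in the slot. Absent: None
- stop2_eye (a point): jar stop like stop1, same point and axes; may be absent (None). T foot of every stop, below the shoe: steel stem 12 mm wide, 12 mm deep, then a flange 24 mm wide (x), 56 mm long (y), 8 mm thick, its underside 20 mm below the shoe's (64 mm below the eye's centre)
- stop3_eye (a point): jar stop like stop1, same point and axes; may be absent (None)
- stop4_eye (a point): jar stop like stop1, same point and axes; may be absent (None)
- rack: change-parts rack, fixed: light-wood crossbar 300 mm wide, 43 tall, 16 thick, its top 188 mm above the counter, on two end uprights and a foot board 70 mm deep. Origin on the counter under the bar's middle. -x is the front, where the pegs stand out; y along the bar. Steel pegs at y = 0.12, 0.04, -0.04, -0.12: 12 mm diameter, 64 long, leaving the bar's front (x = -0.008) 165 mm above the counter, rising 12 degrees towards their tips
- peg1 (a point): middle of the peg at y = +0.12 of the rack, half-way along the 64 mm that stand out from the crossbar. Any stop may go on any peg, one stop to a peg
- peg2 (a point): middle of the peg at y = +0.04 of the rack, half-way along the 64 mm that stand out from the crossbar. Any stop may go on any peg, one stop to a peg
- peg3 (a point): middle of the peg at y = -0.04 of the rack, half-way along the 64 mm that stand out from the crossbar. Any stop may go on any peg, one stop to a peg
- peg4 (a point): middle of the peg at y = -0.12 of the rack, half-way along the 64 mm that stand out from the crossbar. Any stop may go on any peg, one stop to a peg
- post: collar post, fixed: round dark steel base 80 mm diameter, 12 mm thick, with an upright steel rod 20 mm diameter whose tapered tip ends 110 mm above the counter (straight to 102 mm). Origin on the counter on the rod's axis, z up
- post_foot (a point): foot of the rod, on its axis, at the base's upper face (12 mm above the counter): where the lowest collar rests
- collar_l_mid (a point): plain spacer collar lying flat (a thick ring), outer diameter 66 mm, bore 26 mm, height 30 mm, black. This point is its centre, half-way up, 15 mm above its underside. z is its axis (always present)
- collar_m_mid (a point): plain spacer collar lying flat (a thick ring), outer diameter 56 mm, bore 26 mm, height 30 mm, yellow. This point is its centre, half-way up, 15 mm above its underside. z is its axis (may be absent: None)
- collar_s_mid (a point): plain spacer collar lying flat (a thick ring), outer diameter 46 mm, bore 26 mm, height 30 mm, orange. This point is its centre, half-way up, 15 mm above its underside. z is its axis (may be absent: None)
- cream_jar: bystander: white jar with black lid, 68 mm wide, 85 mm tall; origin at its underside
- serum: bystander: small amber bottle, 36 mm wide, 90 mm tall; origin at its underside
- pot1: bystander: low clear pot of red colour, 48 mm wide, 16 mm tall; origin at its underside
- pot2: bystander: low clear pot of red colour, 48 mm wide, 16 mm tall; origin at its underside
- pot3: bystander: low clear pot of red colour, 48 mm wide, 16 mm tall; origin at its underside
- lid1: bystander: black jar lid, 60 mm wide, 12 mm tall; origin at its underside
There are look-alikes about, which are no part of the job. Leave any turquoise look-alike of the part that bears stop4_eye alone.

How it is judged:
At the end, for the whole second after the job is handed in: Every stop present hangs at rest by its eye on a peg (eye centre within 25 mm of the peg's middle, foot down, within 0.4 rad of upright), no two on one peg; every collar present is on the post, flat (0.1 rad), axis within 7 mm, fully home within 4 mm, wider ones below narrower ones ((distance between stop1_eye and peg1 below 0.025 m or distance between stop1_eye and peg2 below 0.025 m or distance between stop1_eye and peg3 below 0.025 m or distance between stop1_eye and peg4 below 0.025 m) and angle between each of stop1_eye, stop2_eye, stop3_eye, stop4_eye's own z axis and vertical below 0.4 rad and linear speed of each of stop1, stop2, stop3, stop4, collar_l, collar_m, collar_s below 0.03 m/s and (distance between stop2_eye and peg1 below 0.025 m or distance between stop2_eye and peg2 below 0.025 m or distance between stop2_eye and peg3 below 0.025 m or distance between stop2_eye and peg4 below 0.025 m) and (distance between stop3_eye and peg1 below 0.025 m or distance between stop3_eye and peg2 below 0.025 m or distance between stop3_eye and peg3 below 0.025 m or distance between stop3_eye and peg4 below 0.025 m) and (distance between stop4_eye and peg1 below 0.025 m or distance between stop4_eye and peg2 below 0.025 m or distance between stop4_eye and peg3 below 0.025 m or distance between stop4_eye and peg4 below 0.025 m) and distance between stop1_eye and stop2_eye above 0.05 m and distance between each of stop1_eye, stop2_eye and stop3_eye above 0.05 m and distance between each of stop1_eye, stop2_eye, stop3_eye and stop4_eye above 0.05 m and horizontal distance between each of collar_l_mid, collar_m_mid, collar_s_mid and post_foot below 0.007 m and angle between each of collar_l_mid, collar_m_mid, collar_s_mid's own z axis and vertical below 0.1 rad and z of collar_l_mid in the frame of post below 0.031 m and z of collar_m_mid in the frame of post below 0.061 m and z of each of collar_m_mid, collar_s_mid in the frame of collar_l_mid above 0.015 m and z of collar_s_mid in the frame of post below 0.091 m and z of collar_s_mid in the frame of collar_m_mid above 0.015 m); the robot touches nothing.
It fails at once if a bystander (jar, bottle, pot or lid) is knocked more than 5 cm away or knocked over (distance of any of cream_jar, serum, pot1, pot2, pot3, lid1 from where it was at the start of the episode above 0.05 m or angle between any of cream_jar, serum, pot1, pot2, pot3, lid1's own z axis and vertical above 0.8 rad).
Of stop1, stop2, stop3, stop4 only 3 to 4 are there at a start; the rules pass over those that are not, and their reading is None.
Of collar_m, collar_s only 1 to 2 are there at a start; the rules pass over those that are not, and their reading is None.
At some moment in a run one of collar_l, collar_m, collar_s may be knocked a few centimetres aside while the robot is not near it.
It also fails if it takes over 210 s, if anything falls off the work surface, if the arm or the gripper's body presses on something with over 40 N, if the wrist force passes 120 N, or if a joint passes its speed limit or range.

### The arm

A 6-joint arm with a two-finger parallel gripper is mounted at the origin on the work surface. World frame = base frame: x ahead of the robot, y to its left, z up, the work surface at z = 0. Lengths are in m, angles in rad, forces in N, time in s.
With the tool pointing down it reaches from about 0.425 to 0.95 m from the base axis. Payload 3.5 kg.
Tool frame: the origin (TCP) lies at the very end of the fingers, on their centre line; the grasp point (between the pads) lies 19 mm behind it; z points along the fingers, y is the line along which they close (so a half turn about z gives the same grasp; the last joint's range is limited). The gripper opens to 85 mm and grips with 20 to 120 N. Pads are 22 mm wide; open, the fingers measure 114 mm over their backs; the gripper's body (76 mm by 85 mm) begins 54 mm behind the grasp point. The pads swing forward as they close: fully open they stand 13 mm farther back than shut.
Start: joints at [1.149, 0.286, 1.577, -0, 1.279, -0.15], TCP at [0.181, 0.65, 0.231] pointing down, gripper open.
Joint ranges: [-2.77, 2.77], [-0.9, 2.22], [0.21, 2.48], [-1.53, 4.67], [0.24, 2.81], [-2.84, 2.84]. Speed limits (rad/s): [2.79, 2.79, 3.14, 3.14, 3.14, 3.14].

### API

Orientations are given as a 3x3 rotation matrix whose columns are the frame's x, y, z axes.
In Python, from bench import readout, cams, finish_job gives the robot as it stands.
- The arm moves only by the shell command python3 -m handwheel 'ROWS'. ROWS is JSON, a list of rows, each an object with "travel": the shift along the world's x, y, z as a fraction of full scale, a list of three; "turn": the turn, a rotation vector about the world's x, y, z as a fraction of full scale, a list of three; "jaw": the opening, from 0 (shut) to 1 (fully open). In form: [{"travel": [x, y, z], "turn": [ax, ay, az], "jaw": jaw}, ...]. A call has 1 to 12 rows; each row shifts and turns the commanded pose from where the row before left it; what a row does not reach is not made up. Full scale, the value 1, is 30 mm for a shift and 10 degrees for a turn. A row lasts 1/8 s, in which the tool goes at most 62.5 mm and 10.7 degrees, less where a joint would pass 70% of its speed; a pose out of reach is approached as far as the arm can. A call with a number of a shift or a turn outside -1 to 1 is refused whole. A call with a gripper value outside its range is refused whole. The fingers move at their own pace and stop on an object; the grip force is fixed at half the most. Time passes only in rows, so rows that do not move let the fingers close. It gives the time, the measured TCP pose, the force, the opening and the grip force at its end, in the units of the state.
- readout.sense(): the state, without advancing time (a new reading comes with each control period).
- cams.snapshot(name): name is "scene" or "side" or "wrist"; returns a dict with "image" (480x640x3 uint8, red, green, blue), "camera_matrix" (3x3 intrinsics, pixels), "world_from_camera" (4x4, takes a point from camera to world coordinates). Camera axes: x right, y down, z forward; pixel columns grow to the right and rows downward; lengths in m; the calibration is good to about 2 mm. The wrist camera is an equidistant fisheye: a pixel r from the principal point sees the ray r / f radians off the axis. A picture is of the moment at which its call begins. There is no depth.
- finish_job(): hands the job in; it is judged then, once.
The state is a dict: "clock": time; "qpos": joint angles; "joint_vel": joint speeds; "tau": joint torques, N m; "ee_pos": TCP position; "tcp_rot": TCP orientation; "wrist_force": force on the tool from outside, world axes, zero at the start; "wrist_torque": the same for the moment, N m; "finger_gap": finger opening in m; "finger_force": force on a finger pad.
Only numpy, scipy, OpenCV 4.12 (cv2) and the standard library are available. Lean on these libraries where they do the work, as an engineer would, in place of code of your own. Each camera call takes 0.05 s, during which the arm holds its last target. There are 200 camera calls.

## Working session

There is one attempt and no reset: what is moved stays moved. The work goes in short steps, Python scripts to look and compute and a shell command to move; the robot and the scene stay as the last step left them, time stands still between calls to the robot, and variables do not carry over. Pictures are saved under pics/ and viewed, at most 14 in all, crops included, and the job is handed in when it is done.

```bash
ls; mkdir -p pics; python3 - <<'E'
from bench import readout,cams
import cv2,numpy as np
np.set_printoptions(precision=4,suppress=True)
print(readout.sense())
for n in ["scene","side","wrist"]:
    s=cams.snapshot(n); cv2.imwrite(f"pics/{n}0.png",s["image"][:,:,::-1]); print(n,s["camera_matrix"],s["world_from_camera"])
E
```

```text
pics
{'clock': 0.0, 'qpos': array([ 1.149 ,  0.2872,  1.5782, -0.    ,  1.2786, -0.1499]), 'joint_vel': array([ 0.0008,  0.0021, -0.0009,  0.0005, -0.002 , -0.    ]), 'tau': array([  0.002 , -40.598 , -29.2625,   0.    ,   0.0057,  -0.    ]), 'ee_pos': array([0.1809, 0.6496, 0.2299]), 'tcp_rot': array([[-0.9633,  0.2685, -0.001 ],
       [ 0.2685,  0.9633, -0.0022],
       [ 0.0003, -0.0024, -1.    ]]), 'wrist_force': array([-0.3212,  0.6173, -0.2258]), 'wrist_torque': array([0.0223, 0.0264, 0.0729]), 'finger_force': 0.0, 'finger_gap': 0.08556974930909338}
scene [[471.3603   0.     316.799 ]
 [  0.     471.3603 244.6266]
 [  0.       0.       1.    ]] [[ 0.149   0.554  -0.8191  1.3253]
 [ 0.9888 -0.094   0.1162 -0.113 ]
 [-0.0126 -0.8272 -0.5618  0.6858]
 [ 0.      0.      0.      1.    ]]
side [[491.349    0.     312.5097]
 [  0.     491.349  239.1807]
 [  0.       0.       1.    ]] [[ 0.6932 -0.3732  0.6166 -0.223 ]
 [-0.7208 -0.3579  0.5937 -0.7093]
 [-0.0009 -0.8559 -0.5171  0.741 ]
 [ 0.      0.      0.      1.    ]]
wrist [[371.6483   0.     323.0554]
 [  0.     371.6483 246.9232]
 [  0.       0.       1.    ]] [[ 0.2679  0.9109  0.3139  0.1001]
 [ 0.9634 -0.2526 -0.0894  0.6716]
 [-0.0022  0.3264 -0.9452  0.373 ]
 [ 0.      0.      0.      1.    ]]
```

View pics/scene0.png

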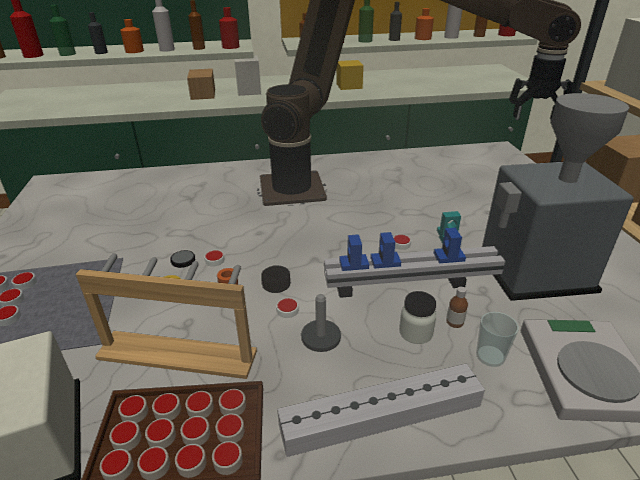

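View pics/side0.png

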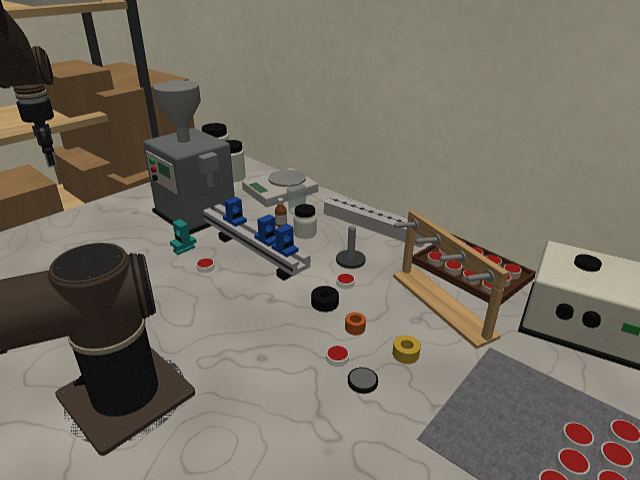

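Scene: three blue stops on the rail (scene px 355,252; 387,250; 452,246), turquoise look-alike on the counter (450,225), to be left. The collars are black L (side 325,298), orange S (355,323) and yellow M (406,349). The lid (363,380) is a bystander that could pass for the black collar. The post is at (350,260) and the rack is on the right. I'll check these in one close composite crop.

```bash
cat > h.py <<'E'
import numpy as np,cv2
from bench import readout,cams
np.set_printoptions(precision=4,suppress=True)
def ray(s,p):
    K=s["camera_matrix"];T=s["world_from_camera"]
    x=(p[0]-K[0,2])/K[0,0];y=(p[1]-K[1,2])/K[1,1]
    if s.get("fish"):
        r=np.hypot(x,y);d=np.array([x/r*np.sin(r),y/r*np.sin(r),np.cos(r)]) if r>1e-9 else np.array([0,0,1.])
    else: d=np.array([x,y,1.])
    return T[:3,3],T[:3,:3]@d
def snap(n,name=None):
    s=cams.snapshot(n);s["fish"]=n=="wrist"
    if name: cv2.imwrite(f"pics/{name}.png",s["image"][:,:,::-1])
    return s
def onz(s,p,z):
    o,d=ray(s,p);return o+d*(z-o[2])/d[2]
def tri(s1,p1,s2,p2):
    A=np.zeros((3,3));b=np.zeros(3)
    for s,p in((s1,p1),(s2,p2)):
        o,d=ray(s,p);d=d/np.linalg.norm(d);M=np.eye(3)-np.outer(d,d);A+=M;b+=M@o
    return np.linalg.solve(A,b)
def proj(s,X):
    K=s["camera_matrix"];T=np.linalg.inv(s["world_from_camera"]);c=T[:3,:3]@np.asarray(X)+T[:3,3]
    if s.get("fish"):
        r=np.hypot(c[0],c[1]);t=np.arctan2(r,c[2]);v=c[:2]/max(r,1e-9)*t
    else: v=c[:2]/c[2]
    return np.array([K[0,0]*v[0]+K[0,2],K[1,1]*v[1]+K[1,2]])
def blobs(img,lo,hi,amin=60):
    h=cv2.cvtColor(img,cv2.COLOR_RGB2HSV);m=cv2.inRange(h,lo,hi)
    n,l,st,c=cv2.connectedComponentsWithStats(m)
    return m,[(st[i],c[i]) for i in range(1,n) if st[i][4]>=amin]
E
python3 - <<'E'
import cv2,numpy as np
a=cv2.imread("pics/side0.png");b=cv2.imread("pics/scene0.png")
def c(i,x,y,w,h,W,H): return cv2.resize(i[y:y+h,x:x+w],(W,H),interpolation=cv2.INTER_CUBIC)
out=np.zeros((600,800,3),np.uint8)
out[:300,:400]=c(a,190,190,133,100,400,300)
out[:300,400:]=c(b,315,220,200,150,400,300)
out[300:,:400]=c(a,290,220,200,150,400,300)
out[300:,400:]=c(b,70,240,200,150,400,300)
cv2.imwrite("pics/comp.png",out)
E
```

```text
(no output)
```

View pics/comp.png

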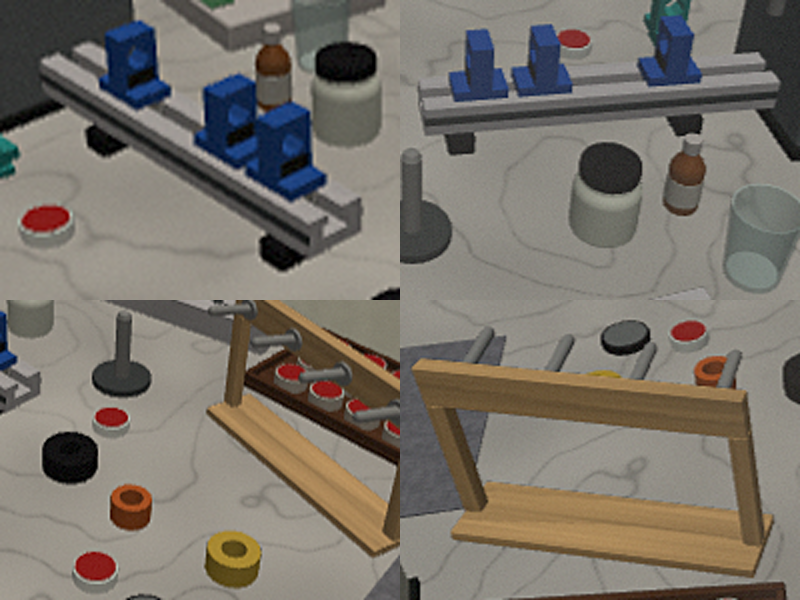

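```bash
python3 - <<'E'
from h import *
A=snap("side");B=snap("scene")
for n,p in dict(farL=(204,209.3),farR=(215,204.3),nearL=(298,262),nearR=(309,256.5)).items(): print("rail side",n,onz(A,p,.06))
for n,p in dict(openfar=(325,261.5),opennear=(327.5,273.5),clfar=(497.5,248.5),clnear=(504,260)).items(): print("rail scene",n,onz(B,p,.06))
for n,p in dict(L=(325,293.5),S=(355.5,318),M=(406.5,344)).items(): print(n,onz(A,p,.03))
for n,p in dict(S=(228,271.5),L=(276,273)).items(): print("scene",n,onz(B,p,.03))
print("post",onz(A,(351.5,227),.11),onz(A,(350.5,258.5),.012),onz(B,(321,296),.11),tri(A,(351.5,227),B,(321,296)))
for a,b in zip([(395,224),(416,241),(441.5,260),(468.5,277.5)],[(114,255),(155,259),(196,263),(238.5,266)]): print("peg",tri(A,a,B,b), onz(B,b,.165+.064*np.sin(.209)))
print("bar back top",onz(B,(77.5,272.5),.188),onz(B,(242.5,290),.188))
for p in [(354,236),(388,234.5),(453,231)]: print("stop top scene",onz(B,p,.126))
# blue blobs
for nm,s in(("side",A),("scene",B)):
  m,b=blobs(s["image"],(105,130,40),(130,255,255)); print(nm,[(x[0],x[1]) for x in b])
for n,p in dict(pot1=(345,280),pot2=(338,353),pot3=(205,264)).items(): print(n,onz(A,p,.016))
print("lid",onz(A,(363,378),.012),"jar",onz(A,(305,211),.085),"serum",onz(A,(281,202),.09))
E
```

```text
rail side farL [0.4893 0.4255 0.06  ]
rail side farR [0.5317 0.4285 0.06  ]
rail side nearL [0.4849 0.0225 0.06  ]
rail side nearR [0.5217 0.0202 0.06  ]
rail scene openfar [0.4827 0.0246 0.06  ]
rail scene opennear [0.527  0.0228 0.06  ]
rail scene clfar [0.4988 0.4267 0.06  ]
rail scene clnear [0.5435 0.4202 0.06  ]
L [ 0.4661 -0.0866  0.03  ]
S [ 0.4477 -0.1952  0.03  ]
M [ 0.4572 -0.3238  0.03  ]
scene S [ 0.4436 -0.1945  0.03  ]
scene L [ 0.4675 -0.0861  0.03  ]
post [ 0.6432 -0.0154  0.11  ] [ 0.6446 -0.016   0.012 ] [ 0.6566 -0.0116  0.11  ] [ 0.6502 -0.0103  0.1048]
peg [ 0.568  -0.295   0.2278] [ 0.556  -0.3879  0.1783]
peg [ 0.5816 -0.2787  0.1925] [ 0.5821 -0.3098  0.1783]
peg [ 0.5997 -0.2661  0.1591] [ 0.6075 -0.2339  0.1783]
peg [ 0.6239 -0.2528  0.1348] [ 0.6296 -0.1574  0.1783]
bar back top [ 0.6153 -0.4353  0.188 ] [ 0.7109 -0.1508  0.188 ]
stop top scene [0.4898 0.0874 0.126 ]
stop top scene [0.4964 0.1614 0.126 ]
stop top scene [0.5066 0.3053 0.126 ]
side [(array([223, 197,  24,  29, 409], dtype=int32), array([233.621 , 211.1222])), (array([255, 215,  43,  42, 934], dtype=int32), array([275.6713, 235.2206]))]
scene [(array([435, 228,  31,  35, 440], dtype=int32), array([451.6205, 247.6705])), (array([381, 232,  14,  18, 120], dtype=int32), array([387.7417, 238.3083])), (array([349, 235,  13,  17, 117], dtype=int32), array([354.7949, 240.3419])), (array([375, 251,  26,  17, 108], dtype=int32), array([392.7037, 261.1111])), (array([347, 255,  22,  15,  97], dtype=int32), array([362.3608, 262.5361])), (array([371, 254,  13,  11,  85], dtype=int32), array([376.2, 258.8])), (array([340, 256,  11,  11,  86], dtype=int32), array([344.2791, 261.1047]))]
pot1 [ 0.5552 -0.073   0.016 ]
pot2 [ 0.3507 -0.2296  0.016 ]
pot3 [0.3544 0.2399 0.016 ]
lid [ 0.3363 -0.3073  0.012 ] jar [0.6565 0.1671 0.085 ] serum [0.6412 0.2508 0.09  ]
```

Pegs run from about (0.556,-0.388) to (0.630,-0.157). The rail is nearly along world y, at x≈0.51. Next I move above the stop nearest the open end.

```bash
python3 -m handwheel '[{"travel":[0,-1,0.4],"turn":[0,0,-0.6],"jaw":1},{"travel":[0.4,-1,0.4],"turn":[0,0,-0.6],"jaw":1},{"travel":[0.5,-1,0.2],"turn":[0,0,-0.6],"jaw":1},{"travel":[0.5,-1,0],"turn":[0,0,-0.6],"jaw":1},{"travel":[0.5,-1,0],"turn":[0,0,-0.6],"jaw":1},{"travel":[0.5,-1,0],"turn":[0,0,-0.6],"jaw":1},{"travel":[0.5,-1,0],"turn":[0,0,-0.6],"jaw":1},{"travel":[0.5,-1,0],"turn":[0,0,-0.6],"jaw":1},{"travel":[0.5,-1,0],"turn":[0,0,-0.6],"jaw":1},{"travel":[0.6,-1,0],"turn":[0,0,-0.6],"jaw":1},{"travel":[0.7,-1,0],"turn":[0,0,-0.6],"jaw":1},{"travel":[0.8,-1,0],"turn":[0,0,-0.6],"jaw":1}]'; python3 -m handwheel '[{"travel":[0.9,-1,0],"turn":[0,0,-0.5],"jaw":1},{"travel":[1,-1,0],"turn":[0,0,0],"jaw":1},{"travel":[1,-1,0],"turn":[0,0,0],"jaw":1},{"travel":[1,-0.8,0],"turn":[0,0,0],"jaw":1},{"travel":[1,0,0],"turn":[0,0,0],"jaw":1},{"travel":[0,0,0],"turn":[0,0,0],"jaw":1},{"travel":[0,0,0],"turn":[0,0,0],"jaw":1}]'
python3 - <<'E'
from h import *
s=readout.sense();print(s["clock"],s["ee_pos"],s["tcp_rot"],s["qpos"]);w=snap("wrist","w1");print(w["world_from_camera"])
E
```

```text
clock: 1.75
ee_pos: [0.3615, 0.2892, 0.2614]
tcp_rot: [[-0.039, 0.999, 0.0], [0.999, 0.039, 0.0], [0.0, 0.0, -1.0]]
wrist_force: [0.3, 1.3, -0.0]
finger_gap: 0.0854
finger_force: 0.0
clock: 2.62
ee_pos: [0.5074, 0.1764, 0.261]
tcp_rot: [[0.045, 0.999, -0.001], [0.999, -0.045, -0.0], [-0.0, -0.001, -1.0]]
wrist_force: [0.2, 0.2, -0.2]
finger_gap: 0.0851
finger_force: 0.0
2.625 [0.5074 0.1764 0.261 ] [[ 0.0445  0.999  -0.0012]
 [ 0.999  -0.0445 -0.0001]
 [-0.0001 -0.0012 -1.    ]] [ 0.1456 -0.0414  1.8823  0.0001  1.3019  0.1901]
[[ 0.999  -0.0415 -0.0147  0.5113]
 [-0.044  -0.9444 -0.3259  0.2595]
 [-0.0003  0.3262 -0.9453  0.4039]
 [ 0.      0.      0.      1.    ]]
```

View pics/w1.png

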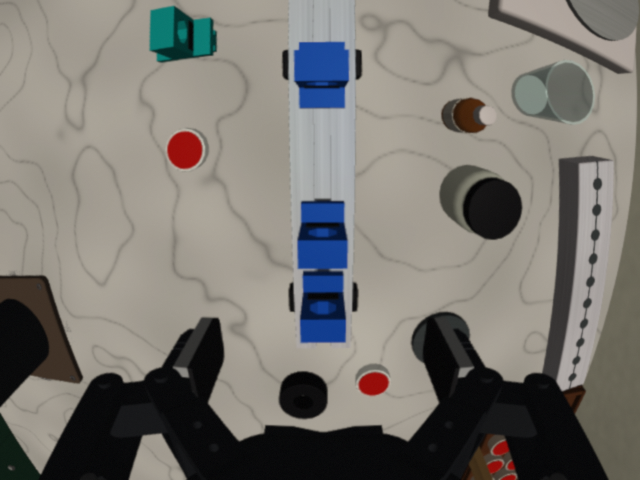

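The wrist view shows the three stops on the rail (px 323,310; 323,235; 322,75), the turquoise part off the rail (180,35), pot3 (187,150), the black collar (303,395), pot1 (373,380) and the post (440,340). Next I measure the rail line and the stops.

```bash
python3 - <<'E'
from h import *
w=snap("wrist");im=w["image"].astype(int)
h=cv2.cvtColor(w["image"],cv2.COLOR_RGB2HSV)
m=cv2.inRange(h,(105,130,40),(130,255,255))
col=(m[:,308:314].mean(1)>120); 
ys=np.where(col)[0]; print("blue runs",[(r[0],r[-1]) for r in np.split(ys,np.where(np.diff(ys)>1)[0]+1)])
print("V x=310:",[(y,int(h[y,306:314,2].mean())) for y in range(196,346,3)])
print([(y,int(h[y,304:312,2].mean())) for y in range(38,112,3)])
for y0 in (50,70,95,220,255,325,335):
    xs=np.where(m[y0]>0)[0]; print("w",y0,xs.min(),xs.max())
g=cv2.GaussianBlur(cv2.cvtColor(w["image"],cv2.COLOR_RGB2GRAY),(1,9),0).astype(float)
dx=np.gradient(g,axis=1)
for y in (15,30,125,150,170,190):
    r=dx[y,275:370]; i=np.argsort(-abs(r))[:8]; print(y,[(275+k,int(r[k])) for k in sorted(i)], g[y,285:360:3].astype(int))
E
```

```text
blue runs [(np.int64(43), np.int64(85)), (np.int64(88), np.int64(107)), (np.int64(202), np.int64(222)), (np.int64(228), np.int64(267)), (np.int64(273), np.int64(292)), (np.int64(300), np.int64(341))]
V x=310: [(196, 169), (199, 164), (202, 67), (205, 149), (208, 150), (211, 150), (214, 150), (217, 150), (220, 149), (223, 35), (226, 22), (229, 64), (232, 100), (235, 74), (238, 53), (241, 128), (244, 147), (247, 147), (250, 147), (253, 147), (256, 146), (259, 146), (262, 146), (265, 146), (268, 151), (271, 105), (274, 61), (277, 143), (280, 145), (283, 145), (286, 145), (289, 144), (292, 85), (295, 17), (298, 21), (301, 52), (304, 73), (307, 87), (310, 82), (313, 54), (316, 52), (319, 89), (322, 143), (325, 143), (328, 143), (331, 143), (334, 143), (337, 143), (340, 143), (343, 155)]
[(38, 168), (41, 166), (44, 153), (47, 153), (50, 154), (53, 154), (56, 154), (59, 154), (62, 154), (65, 154), (68, 155), (71, 155), (74, 155), (77, 155), (80, 131), (83, 78), (86, 33), (89, 135), (92, 155), (95, 156), (98, 155), (101, 155), (104, 155), (107, 136), (110, 170)]
w 50 297 347
w 70 295 348
w 9
[... 990 characters left out ...]
t64(332), 5), (np.int64(354), -9), (np.int64(356), 5)] [150 146 174 169 174 179 175 173 170 169 167 174 178 175 173 158 174 169
 174 179 175 173 170 163 162]
170 [(np.int64(289), 5), (np.int64(290), 9), (np.int64(291), 5), (np.int64(312), -4), (np.int64(314), 3), (np.int64(315), 3), (np.int64(353), -6), (np.int64(354), -7)] [151 151 173 169 172 178 175 174 172 168 167 172 178 175 173 173 174 168
 173 179 174 173 171 158 156]
190 [(np.int64(290), 6), (np.int64(291), 6), (np.int64(312), -4), (np.int64(329), -5), (np.int64(331), 5), (np.int64(332), 5), (np.int64(353), -7), (np.int64(354), -7)] [153 153 166 169 168 174 174 173 171 167 167 169 176 173 172 161 173 167
 171 177 173 172 171 155 159]
```

```bash
python3 - <<'E'
from h import *
w=snap("wrist")
P=[]
for y,a,b in((15,289,353.8),(125,290,354),(150,290,354),(170,290.4,353.8),(190,290.7,353.7)):
    A=onz(w,(a,y),.06);B=onz(w,(b,y),.06);P.append((A+B)/2);print(P[-1],B-A)
P=np.array(P);k=np.polyfit(P[:,1],P[:,0],1);print("x=",k)
for y0,y1,a,b in((320.5,342,301,345),(240,268,298,346.5),(42.5,80,296,348)):
    A=onz(w,((a+b)/2,y0),.126);B=onz(w,((a+b)/2,y1),.126);print("stop",(A+B)/2,A-B,onz(w,(b,(y0+y1)/2),.126)-onz(w,(a,(y0+y1)/2),.126), "line x",np.polyval(k,((A+B)/2)[1]))
B=snap("scene"); 
for p in((508,200),(508,215),(518,222)): print([onz(B,p,z) for z in(.1,.14,.18,.22)])
E
```

```text
[0.5141 0.3636 0.06  ] [ 0.0588 -0.0027  0.    ]
[0.5101 0.2586 0.06  ] [ 0.0583 -0.0026 -0.    ]
[0.5091 0.2354 0.06  ] [ 0.0588 -0.0026  0.    ]
[0.5084 0.2166 0.06  ] [ 0.0588 -0.0026  0.    ]
[0.5076 0.1976 0.06  ] [ 0.0591 -0.0026  0.    ]
x= [0.0393 0.4999]
stop [0.5035 0.0856 0.126 ] [0.001  0.0224 0.    ] [ 0.0385 -0.0017  0.    ] line x 0.5032520285766091
stop [0.506  0.1577 0.126 ] [0.0011 0.0238 0.    ] [ 0.0387 -0.0017 -0.    ] line x 0.5060834069219778
stop [0.5124 0.3068 0.126 ] [0.0013 0.0289 0.    ] [ 0.0379 -0.0017  0.    ] line x 0.511937033586436
[array([0.3529, 0.5179, 0.1   ]), array([0.4193, 0.4748, 0.14  ]), array([0.4857, 0.4318, 0.18  ]), array([0.5521, 0.3887, 0.22  ])]
[array([0.4227, 0.4823, 0.1   ]), array([0.4843, 0.4416, 0.14  ]), array([0.546, 0.401, 0.18 ]), array([0.6076, 0.3603, 0.22  ])]
[array([0.4568, 0.4898, 0.1   ]), array([0.5161, 0.4487, 0.14  ]), array([0.5754, 0.4075, 0.18  ]), array([0.6347, 0.3664, 0.22  ])]
```

```bash
python3 -m handwheel '[{"travel":[-0.14,-1,0],"turn":[0,0,0.03],"jaw":1},{"travel":[0,-1,0],"turn":[0,0,0],"jaw":1},{"travel":[0,-1,-0.3],"turn":[0,0,0],"jaw":1},{"travel":[0,-0.03,-1],"turn":[0,0,0],"jaw":1},{"travel":[0,0,-1],"turn":[0,0,0],"jaw":1},{"travel":[0,0,-1],"turn":[0,0,0],"jaw":1},{"travel":[0,0,-1],"turn":[0,0,0],"jaw":1},{"travel":[0,0,-1],"turn":[0,0,0],"jaw":1},{"travel":[0,0,-0.47],"turn":[0,0,0],"jaw":1},{"travel":[0,0,0],"turn":[0,0,0],"jaw":1},{"travel":[0,0,0],"turn":[0,0,0],"jaw":1}]'; python3 -m handwheel '[{"travel":[0,0,0],"turn":[0,0,0],"jaw":0},{"travel":[0,0,0],"turn":[0,0,0],"jaw":0},{"travel":[0,0,0],"turn":[0,0,0],"jaw":0},{"travel":[0,0,0],"turn":[0,0,0],"jaw":0},{"travel":[0,0,0],"turn":[0,0,0],"jaw":0},{"travel":[0,0,0],"turn":[0,0,0],"jaw":0}]'
```

```text
clock: 4.2
ee_pos: [0.505, 0.0854, 0.0896]
tcp_rot: [[0.039, 0.999, 0.003], [0.999, -0.039, -0.0], [0.0, 0.003, -1.0]]
wrist_force: [0.1, -0.4, 0.1]
finger_gap: 0.0852
finger_force: 0.0
clock: 4.95
ee_pos: [0.5045, 0.0853, 0.089]
tcp_rot: [[0.04, 0.999, 0.001], [0.999, -0.04, -0.0], [-0.0, 0.001, -1.0]]
wrist_force: [-1.6, 0.1, 5.6]
finger_gap: 0.0393
finger_force: 61.7
```

```bash
python3 -m handwheel '[{"travel":[-0.01,-0.3,0],"turn":[0,0,0],"jaw":0},{"travel":[-0.02,-0.5,0],"turn":[0,0,0],"jaw":0},{"travel":[-0.02,-0.5,0],"turn":[0,0,0],"jaw":0}]'; python3 -m handwheel '[{"travel":[-0.02,-0.5,0],"turn":[0,0,0],"jaw":0},{"travel":[-0.02,-0.5,0],"turn":[0,0,0],"jaw":0},{"travel":[-0.02,-0.5,0],"turn":[0,0,0],"jaw":0},{"travel":[-0.02,-0.5,0],"turn":[0,0,0],"jaw":0},{"travel":[-0.02,-0.5,0],"turn":[0,0,0],"jaw":0},{"travel":[-0.02,-0.5,0],"turn":[0,0,0],"jaw":0},{"travel":[0,0,0],"turn":[0,0,0],"jaw":0}]'
```

```text
clock: 5.32
ee_pos: [0.5032, 0.0469, 0.089]
tcp_rot: [[0.04, 0.999, 0.002], [0.999, -0.04, 0.002], [0.003, 0.002, -1.0]]
wrist_force: [1.8, -0.3, -0.5]
finger_gap: 0.0393
finger_force: 61.0
clock: 6.2
ee_pos: [0.4984, -0.0448, 0.0876]
tcp_rot: [[0.042, 0.999, -0.001], [0.999, -0.042, -0.0], [-0.0, -0.001, -1.0]]
wrist_force: [0.2, 0.3, -2.6]
finger_gap: 0.0394
finger_force: 61.0
```

```bash
python3 -m handwheel '[{"travel":[0,0,1],"turn":[0,0,0],"jaw":0},{"travel":[0,0,1],"turn":[0,0,0],"jaw":0},{"travel":[0,-0.5,1],"turn":[0,0,0.5],"jaw":0},{"travel":[0,-1,1],"turn":[0,0,0.8],"jaw":0},{"travel":[0,-1,1],"turn":[0,0,0.9],"jaw":0},{"travel":[0,-1,0],"turn":[0,0,0.9],"jaw":0},{"travel":[0.1,-1,0],"turn":[0,0,0.9],"jaw":0},{"travel":[0.2,-1,0],"turn":[0,0,0.9],"jaw":0},{"travel":[0.2,-1,0],"turn":[0,0,0.9],"jaw":0},{"travel":[0,0,0],"turn":[0,0,0.8],"jaw":0},{"travel":[0,0,0],"turn":[0,0,0.83],"jaw":0},{"travel":[0,0,0],"turn":[0,0,0],"jaw":0}]'
python3 - <<'E'
from h import *
s=readout.sense();print(s["clock"],s["ee_pos"],s["tcp_rot"],s["finger_gap"]);w=snap("wrist","w2");print(w["world_from_camera"])
E
```

```text
clock: 7.7
ee_pos: [0.5137, -0.2384, 0.2375]
tcp_rot: [[-0.951, 0.31, -0.001], [0.31, 0.951, 0.001], [0.001, 0.0, -1.0]]
wrist_force: [-0.1, 0.6, -2.9]
finger_gap: 0.0392
finger_force: 61.2
7.7 [ 0.5137 -0.2384  0.2375] [[-0.9507  0.31   -0.001 ]
 [ 0.31    0.9507  0.0007]
 [ 0.0012  0.0004 -1.    ]] 0.03921906782404579
[[ 0.3095  0.899   0.3098  0.4339]
 [ 0.9509 -0.2928 -0.1004 -0.2134]
 [ 0.0004  0.3256 -0.9455  0.3806]
 [ 0.      0.      0.      1.    ]]
```

View pics/w2.png

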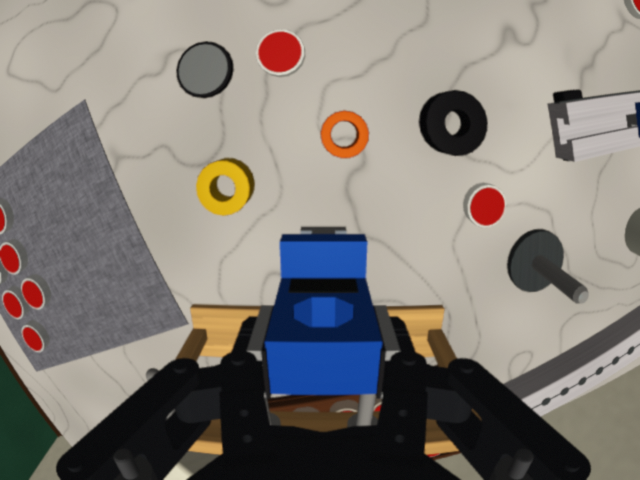

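The stop is held upright. The view also shows the yellow (225,187), orange (345,133) and black (453,122) collars and the post (540,265), but the gripper hides the pegs. I'll turn half round so that the camera sits over the pegs.

```bash
R='{"travel":[0,0,0],"turn":[0,0,-1],"jaw":0}'; python3 -m handwheel '[{"travel":[0,0,0.5],"turn":[0,0,-1],"jaw":0},{"travel":[0,0,0.5],"turn":[0,0,-1],"jaw":0},{"travel":[0,0,0],"turn":[0,0,-1],"jaw":0},{"travel":[0,0,0],"turn":[0,0,-1],"jaw":0},{"travel":[0,0,0],"turn":[0,0,-1],"jaw":0},{"travel":[0,0,0],"turn":[0,0,-1],"jaw":0},{"travel":[0,0,0],"turn":[0,0,-1],"jaw":0},{"travel":[0,0,0],"turn":[0,0,-1],"jaw":0},{"travel":[0,0,0],"turn":[0,0,-1],"jaw":0},{"travel":[0,0,0],"turn":[0,0,-1],"jaw":0},{"travel":[0,0,0],"turn":[0,0,-1],"jaw":0},{"travel":[0,0,0],"turn":[0,0,-1],"jaw":0}]';  python3 -m handwheel '[{"travel":[0,0,0],"turn":[0,0,-1],"jaw":0},{"travel":[0,0,0],"turn":[0,0,-1],"jaw":0},{"travel":[0,0,0],"turn":[0,0,-1],"jaw":0},{"travel":[0,0,0],"turn":[0,0,-1],"jaw":0},{"travel":[0,0,0],"turn":[0,0,-1],"jaw":0},{"travel":[0,0,0],"turn":[0,0,-1],"jaw":0},{"travel":[0,0,0],"turn":[0,0,0],"jaw":0},{"travel":[0,0,0],"turn":[0,0,0],"jaw":0}]'
python3 - <<'E'
from h import *
s=readout.sense();print(s["clock"],s["ee_pos"],s["tcp_rot"],s["qpos"]);w=snap("wrist","w3");print(w["world_from_camera"])
E
```

```text
clock: 9.25
ee_pos: [0.5138, -0.2383, 0.268]
tcp_rot: [[0.748, 0.664, -0.0], [0.664, -0.748, 0.0], [-0.0, -0.0, -1.0]]
wrist_force: [-0.3, -0.2, -2.5]
finger_gap: 0.0394
finger_force: 61.2
clock: 10.25
ee_pos: [0.5138, -0.2385, 0.2681]
tcp_rot: [[0.952, -0.307, -0.0], [-0.307, -0.952, 0.0], [-0.0, -0.0, -1.0]]
wrist_force: [-0.4, -0.1, -3.1]
finger_gap: 0.0394
finger_force: 61.2
10.25 [ 0.5138 -0.2385  0.2681] [[ 0.9518 -0.3068 -0.0002]
 [-0.3068 -0.9518  0.0002]
 [-0.0003 -0.0001 -1.    ]] [-0.6136  0.0207  1.8078 -0.      1.3134  1.269 ]
[[-0.3063 -0.9002 -0.3095  0.5939]
 [-0.9519  0.2896  0.0996 -0.2652]
 [-0.0001  0.3251 -0.9457  0.4111]
 [ 0.      0.      0.      1.    ]]
```

View pics/w3.png

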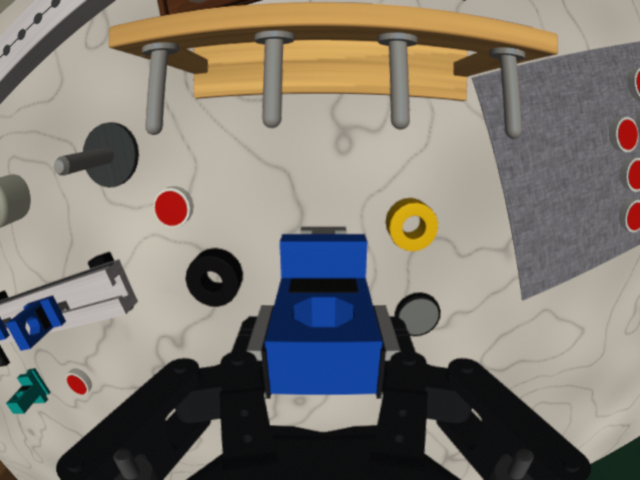

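Peg tips at px (154,128), (272,121), (400,123) and (514,131), bases at (160,48), (273,36), (397,38) and (508,52).

```bash
python3 - <<'E'
from h import *
w=snap("wrist");g=cv2.GaussianBlur(w["image"],(3,3),0);h=cv2.cvtColor(g,cv2.COLOR_RGB2HSV)
# peg = low saturation darker; use fitted x-centre at several rows
gray=cv2.cvtColor(g,cv2.COLOR_RGB2GRAY).astype(float)
tips=[];bases=[]
for (tx,ty),(bx,by) in zip([(154,128),(272,121),(400,123),(514,131)],[(160,48),(273,36),(397,38),(508,52)]):
    C=[]
    for f in(.1,.2,.3,.4):
        y=int(ty+(by-ty)*f);xc=tx+(bx-tx)*f;x0=int(xc)-15
        d=np.gradient(gray[y,x0:x0+31]);L=x0+np.argmin(d[:15]);R=x0+15+np.argmax(d[15:]);C.append(((L+R)/2,y,R-L))
    p=np.polyfit([c[1] for c in C],[c[0] for c in C],1)
    print([ (c[0],c[2]) for c in C])
    yt=ty-2; tips.append(onz(w,(np.polyval(p,yt),yt),.176)); bases.append(onz(w,(np.polyval(p,by),by),.1665))
tips=np.array(tips);bases=np.array(bases);print(tips,bases)
D=tips[0]-tips[3];u=D[:2]/np.linalg.norm(D[:2]);print("spacing",np.linalg.norm(np.diff(tips,axis=0)[:,:2],axis=1),"rack y",u,"t",np.arctan2(-u[0],u[1]))
for a,b in zip(tips,bases): v=(b-a)[:2];print(np.linalg.norm(v),np.arctan2(v[1],v[0]))
E
```

```text
[(np.float64(154.0), np.int64(18)), (np.float64(154.0), np.int64(18)), (np.float64(155.0), np.int64(18)), (np.float64(155.0), np.int64(18))]
[(np.float64(271.0), np.int64(20)), (np.float64(272.0), np.int64(20)), (np.float64(272.0), np.int64(20)), (np.float64(272.0), np.int64(20))]
[(np.float64(399.5), np.int64(19)), (np.float64(399.5), np.int64(19)), (np.float64(399.0), np.int64(20)), (np.float64(399.0), np.int64(20))]
[(np.float64(508.5), np.int64(9)), (np.float64(507.5), np.int64(9)), (np.float64(507.5), np.int64(9)), (np.float64(506.5), np.int64(9))]
[[ 0.6326 -0.1593  0.176 ]
 [ 0.6073 -0.2355  0.176 ]
 [ 0.5819 -0.3121  0.176 ]
 [ 0.5587 -0.3859  0.176 ]] [[ 0.6856 -0.1758  0.1665]
 [ 0.6604 -0.2535  0.1665]
 [ 0.6356 -0.3297  0.1665]
 [ 0.6116 -0.402   0.1665]]
spacing [0.0803 0.0807 0.0774] rack y [0.3098 0.9508] t -0.31501482254404145
0.05558950376188855 -0.30231350339056534
0.0561413884683502 -0.3261714049141138
0.056463545803184204 -0.3164810183303624
0.055260393617292916 -0.29590460381043276
```

```bash
python3 -m handwheel '[{"travel":[0.68,0.76,0],"turn":[0,0,0],"jaw":0},{"travel":[0.68,0.76,0],"turn":[0,0,0],"jaw":0},{"travel":[0.68,0.76,0],"turn":[0,0,0],"jaw":0},{"travel":[0.68,0.76,0],"turn":[0,0,0],"jaw":0},{"travel":[0,0,-1],"turn":[0,0,0],"jaw":0},{"travel":[0,0,-1],"turn":[0,0,0],"jaw":0},{"travel":[0,0,-1],"turn":[0,0,0],"jaw":0},{"travel":[0,0,-0.45],"turn":[0,0,0],"jaw":0},{"travel":[0,0,0],"turn":[0,0,0],"jaw":0},{"travel":[0,0,0],"turn":[0,0,0],"jaw":0}]'
python3 - <<'E'
from h import *
s=readout.sense();print(s["clock"],s["ee_pos"]);w=snap("wrist","w4");B=snap("side")
cv2.imwrite("pics/w4.png",np.vstack([cv2.resize(w["image"][60:300,160:480],(800,300*2))[:300*2:2][:,:,::-1],cv2.resize(B["image"][180:300,360:520],(800,300))[:,:,::-1]]) if 0 else w["image"][:,:,::-1])
b=cv2.resize(B["image"][170:320,360:560],(400,300));a=cv2.resize(w["image"],(400,300));cv2.imwrite("pics/c4.png",np.hstack([a,b])[:,:,::-1])
E
```

```text
clock: 11.6
ee_pos: [0.5964, -0.1479, 0.1665]
tcp_rot: [[0.951, -0.308, 0.003], [-0.308, -0.951, -0.001], [0.003, 0.0, -1.0]]
wrist_force: [0.8, 0.0, -1.6]
finger_gap: 0.0391
finger_force: 61.5
11.6 [ 0.5964 -0.1479  0.1665]
```

View pics/c4.png

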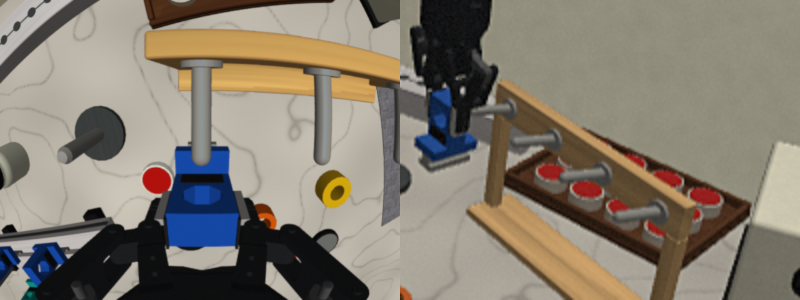

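The peg lines up with the block (left panel: tip 201,158, block centre 202). Now I insert.

```bash
python3 -m handwheel '[{"travel":[0.34,-0.11,-0.05],"turn":[0,0,0],"jaw":0},{"travel":[0.34,-0.11,-0.05],"turn":[0,0,0],"jaw":0},{"travel":[0.34,-0.11,-0.06],"turn":[0,0,0],"jaw":0},{"travel":[0,0,0],"turn":[0,0,0],"jaw":0}]';python3 -m handwheel '[{"travel":[0.34,-0.11,-0.06],"turn":[0,0,0],"jaw":0},{"travel":[0.34,-0.11,-0.06],"turn":[0,0,0],"jaw":0},{"travel":[0.34,-0.11,-0.06],"turn":[0,0,0],"jaw":0},{"travel":[0,0,0],"turn":[0,0,0],"jaw":0},{"travel":[0,0,0],"turn":[0,0,0],"jaw":0}]'
```

```text
clock: 12.2
ee_pos: [0.6268, -0.1577, 0.1595]
tcp_rot: [[0.951, -0.309, -0.0], [-0.309, -0.951, 0.0], [-0.0, -0.0, -1.0]]
wrist_force: [-0.3, 0.4, -3.0]
finger_gap: 0.0394
finger_force: 61.5
clock: 12.82
ee_pos: [0.6561, -0.1671, 0.1541]
tcp_rot: [[0.951, -0.308, -0.003], [-0.308, -0.951, 0.001], [-0.003, 0.0, -1.0]]
wrist_force: [-3.7, 1.6, -0.7]
finger_gap: 0.0392
finger_force: 61.5
```

```bash
python3 -m handwheel '[{"travel":[0,0,-0.07],"turn":[0,0,0],"jaw":0},{"travel":[0,0,-0.05],"turn":[0,0,0],"jaw":0},{"travel":[0,0,0],"turn":[0,0,0],"jaw":0}]';python3 -m handwheel '[{"travel":[0,0,0],"turn":[0,0,0],"jaw":0.5},{"travel":[0,0,0],"turn":[0,0,0],"jaw":0.65},{"travel":[0,0,0],"turn":[0,0,0],"jaw":0.65},{"travel":[0,0,0],"turn":[0,0,0],"jaw":0.65},{"travel":[0,0,0],"turn":[0,0,0],"jaw":0.65},{"travel":[0,0,0.3],"turn":[0,0,0],"jaw":0.65},{"travel":[0,0,0.7],"turn":[0,0,0],"jaw":0.65},{"travel":[0,0,1],"turn":[0,0,0],"jaw":0.65},{"travel":[0,0,1],"turn":[0,0,0],"jaw":0.65},{"travel":[0,0,1],"turn":[0,0,0],"jaw":1},{"travel":[0,0,0],"turn":[0,0,0],"jaw":1}]'
python3 - <<'E'
from h import *
B=snap("side");a=snap("scene")
cv2.imwrite("pics/c5.png",np.hstack([cv2.resize(a["image"][220:370,70:270],(400,300)),cv2.resize(B["image"][170:320,360:560],(400,300))])[:,:,::-1])
E
```

```text
clock: 13.2
ee_pos: [0.6561, -0.167, 0.1523]
tcp_rot: [[0.951, -0.308, -0.002], [-0.308, -0.951, 0.0], [-0.002, 0.0, -1.0]]
wrist_force: [-6.5, 1.8, 3.6]
finger_gap: 0.0393
finger_force: 62.2
clock: 14.58
ee_pos: [0.6585, -0.168, 0.2768]
tcp_rot: [[0.951, -0.308, 0.009], [-0.308, -0.951, -0.004], [0.009, 0.001, -1.0]]
wrist_force: [1.2, -0.1, 0.9]
finger_gap: 0.0853
finger_force: 0.0
```

View pics/c5.png

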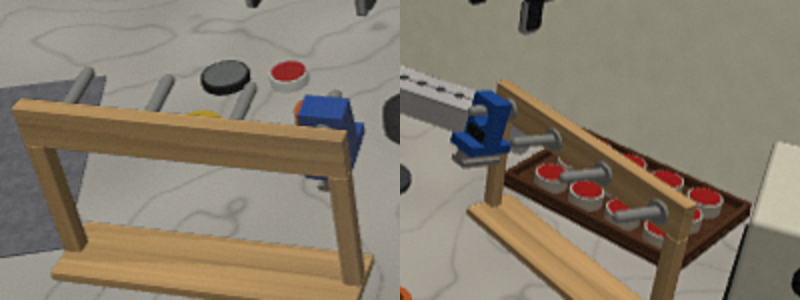

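The stop hangs on peg1. Now for stop 2.

```bash
python3 -m handwheel '[{"travel":[-0.46,1,0],"turn":[0,0,0.96],"jaw":1},{"travel":[-0.46,1,0],"turn":[0,0,0.96],"jaw":1},{"travel":[-0.46,1,0],"turn":[0,0,0.96],"jaw":1},{"travel":[-0.46,1,0],"turn":[0,0,0.96],"jaw":1},{"travel":[-0.46,1,0],"turn":[0,0,0.96],"jaw":1},{"travel":[-0.46,1,0],"turn":[0,0,0.96],"jaw":1},{"travel":[-0.46,1,0],"turn":[0,0,0.96],"jaw":1},{"travel":[-0.46,1,0],"turn":[0,0,0.96],"jaw":1},{"travel":[-0.46,1,0],"turn":[0,0,0.96],"jaw":1},{"travel":[-0.46,1,0],"turn":[0,0,0.96],"jaw":1},{"travel":[-0.46,0.85,0],"turn":[0,0,0.96],"jaw":1},{"travel":[0,0,0],"turn":[0,0,0],"jaw":1}]'
python3 -m handwheel '[{"travel":[0,0,-1],"turn":[0,0,0],"jaw":1},{"travel":[0,0,-1],"turn":[0,0,0],"jaw":1},{"travel":[0,0,0],"turn":[0,0,0],"jaw":1},{"travel":[0,0,0],"turn":[0,0,0],"jaw":1}]'
python3 - <<'E'
from h import *
s=readout.sense();print(s["ee_pos"],s["tcp_rot"]);A=snap("side")
m,b=blobs(A["image"],(105,130,40),(130,255,255));print([(x[0],x[1]) for x in b])
E
```

```text
clock: 16.18
ee_pos: [0.5032, 0.1594, 0.269]
tcp_rot: [[0.039, 0.999, -0.003], [0.999, -0.039, -0.0], [-0.0, -0.003, -1.0]]
wrist_force: [0.8, 0.2, -0.2]
finger_gap: 0.0851
finger_force: 0.0
clock: 16.68
ee_pos: [0.5055, 0.1577, 0.2115]
tcp_rot: [[0.043, 0.999, 0.001], [0.999, -0.043, -0.0], [-0.0, 0.001, -1.0]]
wrist_force: [-0.8, -0.1, 0.4]
finger_gap: 0.0854
finger_force: 0.0
[0.5055 0.1577 0.2115] [[ 0.0428  0.9991  0.0005]
 [ 0.9991 -0.0428 -0.0001]
 [-0.0001  0.0005 -1.    ]]
[(array([223, 197,  24,  29, 410], dtype=int32), array([233.6171, 211.1341])), (array([255, 215,  25,  31, 463], dtype=int32), array([266.5529, 230.1425])), (array([385, 216,  31,  32, 552], dtype=int32), array([402.6866, 233.2464]))]
```

```bash
python3 -m handwheel '[{"travel":[0,0,-1],"turn":[0,0,0.02],"jaw":1},{"travel":[0,0,-1],"turn":[0,0,0],"jaw":1},{"travel":[0,0,-1],"turn":[0,0,0],"jaw":1},{"travel":[0,0,-0.8],"turn":[0,0,0],"jaw":1},{"travel":[0,0,-0.28],"turn":[0,0,0],"jaw":1},{"travel":[0,0,0],"turn":[0,0,0],"jaw":1},{"travel":[0,0,0],"turn":[0,0,0],"jaw":0},{"travel":[0,0,0],"turn":[0,0,0],"jaw":0},{"travel":[0,0,0],"turn":[0,0,0],"jaw":0},{"travel":[0,0,0],"turn":[0,0,0],"jaw":0},{"travel":[0,0,0],"turn":[0,0,0],"jaw":0},{"travel":[0,0,0],"turn":[0,0,0],"jaw":0}]'; python3 -m handwheel '[{"travel":[-0.01,-0.3,0],"turn":[0,0,0],"jaw":0},{"travel":[-0.02,-0.5,0],"turn":[0,0,0],"jaw":0},{"travel":[-0.02,-0.5,0],"turn":[0,0,0],"jaw":0},{"travel":[-0.02,-0.5,0],"turn":[0,0,0],"jaw":0},{"travel":[-0.02,-0.5,0],"turn":[0,0,0],"jaw":0},{"travel":[-0.02,-0.5,0],"turn":[0,0,0],"jaw":0}]'
```

```text
clock: 18.23
ee_pos: [0.5058, 0.1583, 0.0896]
tcp_rot: [[0.038, 0.999, 0.002], [0.999, -0.038, 0.0], [0.0, 0.002, -1.0]]
wrist_force: [0.8, 0.8, 6.1]
finger_gap: 0.0395
finger_force: 61.6
clock: 18.98
ee_pos: [0.5026, 0.0748, 0.0897]
tcp_rot: [[0.039, 0.999, 0.003], [0.999, -0.039, 0.003], [0.003, 0.003, -1.0]]
wrist_force: [1.0, 8.0, 5.0]
finger_gap: 0.0391
finger_force: 61.8
```

```bash
python3 -m handwheel '[{"travel":[-0.02,-0.5,0],"turn":[0,0,0],"jaw":0},{"travel":[-0.02,-0.5,0],"turn":[0,0,0],"jaw":0},{"travel":[-0.02,-0.5,0],"turn":[0,0,0],"jaw":0},{"travel":[-0.02,-0.5,0],"turn":[0,0,0],"jaw":0},{"travel":[-0.02,-0.5,0],"turn":[0,0,0],"jaw":0},{"travel":[-0.02,-0.5,0],"turn":[0,0,0],"jaw":0},{"travel":[-0.02,-0.5,0],"turn":[0,0,0],"jaw":0},{"travel":[-0.02,-0.4,0],"turn":[0,0,0],"jaw":0},{"travel":[0,0,0],"turn":[0,0,0],"jaw":0}]'
```

```text
clock: 20.1
ee_pos: [0.4962, -0.0436, 0.0879]
tcp_rot: [[0.04, 0.999, -0.001], [0.999, -0.04, 0.0], [0.0, -0.001, -1.0]]
wrist_force: [-0.1, 0.8, -1.9]
finger_gap: 0.0394
finger_force: 60.8
```

```bash
python3 -m handwheel '[{"travel":[0,0,1],"turn":[0,0,0],"jaw":0},{"travel":[0,0,1],"turn":[0,0,-0.4],"jaw":0},{"travel":[0,-0.3,1],"turn":[0,0,-0.96],"jaw":0},{"travel":[0,-0.7,1],"turn":[0,0,-0.96],"jaw":0},{"travel":[0,-1,1],"turn":[0,0,-0.96],"jaw":0},{"travel":[0,-1,1],"turn":[0,0,-0.96],"jaw":0},{"travel":[0.1,-1,0],"turn":[0,0,-0.96],"jaw":0},{"travel":[0.1,-1,0],"turn":[0,0,-0.96],"jaw":0},{"travel":[0.1,-1,0],"turn":[0,0,-0.96],"jaw":0},{"travel":[0.1,-1,0],"turn":[0,0,-0.96],"jaw":0},{"travel":[0.1,-1,0],"turn":[0,0,-0.96],"jaw":0},{"travel":[0.1,-1,0],"turn":[0,0,-0.96],"jaw":0}]'
python3 -m handwheel '[{"travel":[0.2,-1,0],"turn":[0,0,-0.58],"jaw":0},{"travel":[0,-1,0],"turn":[0,0,0],"jaw":0},{"travel":[0,-1,0],"turn":[0,0,0],"jaw":0},{"travel":[0,0,-1],"turn":[0,0,0],"jaw":0},{"travel":[0,0,-1],"turn":[0,0,0],"jaw":0},{"travel":[0,0,-0.6],"turn":[0,0,0],"jaw":0},{"travel":[0,0,0],"turn":[0,0,0],"jaw":0},{"travel":[0,0,0],"turn":[0,0,0],"jaw":0}]'
```

```text
clock: 21.6
ee_pos: [0.5147, -0.3132, 0.2678]
tcp_rot: [[0.976, -0.216, -0.001], [-0.216, -0.976, 0.001], [-0.001, -0.001, -1.0]]
wrist_force: [-0.5, -0.3, -2.6]
finger_gap: 0.0393
finger_force: 61.2
clock: 22.6
ee_pos: [0.5215, -0.4032, 0.192]
tcp_rot: [[0.951, -0.308, 0.002], [-0.308, -0.951, -0.002], [0.002, 0.001, -1.0]]
wrist_force: [0.1, 0.2, -1.9]
finger_gap: 0.0391
finger_force: 61.3
```

```bash
python3 -m handwheel '[{"travel":[-0.05,0.9,-0.4],"turn":[0,0,0],"jaw":0},{"travel":[0,0,-0.45],"turn":[0,0,0],"jaw":0},{"travel":[0,0,0],"turn":[0,0,0],"jaw":0},{"travel":[0,0,0],"turn":[0,0,0],"jaw":0}]'
python3 - <<'E'
from h import *
w=snap("wrist");g=cv2.GaussianBlur(w["image"],(3,3),0);gray=cv2.cvtColor(g,cv2.COLOR_RGB2GRAY).astype(float)
for X in((.5582,-.3884,.178),(.5827,-.3964,.1717)):print(proj(w,X))
for y in range(200,260,10): 
    d=np.gradient(gray[y,285:365]);print(y,285+np.argsort(d)[:3],285+np.argsort(-d)[:3])
s=readout.sense()["ee_pos"];r=np.array([.9507,-.3103]);yv=np.array([.3103,.9507]);print(s,(np.array([.5827,-.3964])-s[:2])@r,(np.array([.5827,-.3964])-s[:2])@yv)
cv2.imwrite("pics/w6.png",w["image"][120:420,120:520,::-1])
E
```

```text
clock: 23.1
ee_pos: [0.5197, -0.3767, 0.166]
tcp_rot: [[0.951, -0.309, 0.001], [-0.309, -0.951, -0.001], [0.002, 0.001, -1.0]]
wrist_force: [-0.1, -0.7, -2.6]
finger_gap: 0.0393
finger_force: 62.3
[318.5795 244.5852]
[318.6952 173.2418]
200 [302 301 303] [334 335 333]
210 [302 301 300] [334 335 333]
220 [302 301 303] [334 335 333]
230 [301 300 302] [346 345 347]
240 [334 333 335] [303 302 364]
250 [332 331 333] [304 305 303]
[ 0.5197 -0.3768  0.1661] 0.06596768483034793 0.0008717481141402236
```

View pics/w6.png

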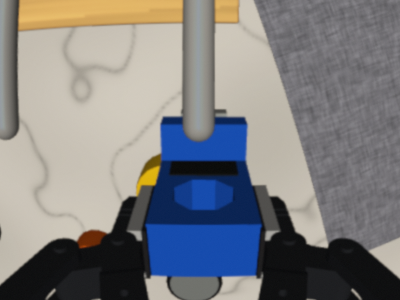

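The peg (x=198 in the crop) sits about 2 mm left of the eye (203), so I shift slightly and insert.

```bash
python3 -m handwheel '[{"travel":[0.35,-0.06,-0.05],"turn":[0,0,0],"jaw":0},{"travel":[0.35,-0.11,-0.05],"turn":[0,0,0],"jaw":0},{"travel":[0.35,-0.11,-0.06],"turn":[0,0,0],"jaw":0},{"travel":[0,0,0],"turn":[0,0,0],"jaw":0}]';python3 -m handwheel '[{"travel":[0.35,-0.11,-0.06],"turn":[0,0,0],"jaw":0},{"travel":[0.35,-0.11,-0.06],"turn":[0,0,0],"jaw":0},{"travel":[0.35,-0.11,-0.06],"turn":[0,0,0],"jaw":0},{"travel":[0,0,0],"turn":[0,0,0],"jaw":0},{"travel":[0,0,-0.1],"turn":[0,0,0],"jaw":0},{"travel":[0,0,0],"turn":[0,0,0],"jaw":0}]'
```

```text
clock: 23.65
ee_pos: [0.5516, -0.3843, 0.1598]
tcp_rot: [[0.951, -0.308, -0.0], [-0.308, -0.951, 0.0], [-0.0, -0.0, -1.0]]
wrist_force: [-0.1, -1.1, -2.0]
finger_gap: 0.0395
finger_force: 62.3
clock: 24.4
ee_pos: [0.5828, -0.3944, 0.1531]
tcp_rot: [[0.951, -0.309, 0.002], [-0.309, -0.951, -0.001], [0.002, 0.001, -1.0]]
wrist_force: [-0.0, 0.9, 2.0]
finger_gap: 0.0392
finger_force: 62.9
```

```bash
python3 -m handwheel '[{"travel":[0,0,0],"turn":[0,0,0],"jaw":0.5},{"travel":[0,0,0],"turn":[0,0,0],"jaw":0.65},{"travel":[0,0,0],"turn":[0,0,0],"jaw":0.65},{"travel":[0,0,0],"turn":[0,0,0],"jaw":0.65},{"travel":[0,0,0],"turn":[0,0,0],"jaw":0.65},{"travel":[0,0,0.3],"turn":[0,0,0],"jaw":0.65},{"travel":[0,0,0.7],"turn":[0,0,0],"jaw":0.65},{"travel":[0,0,1],"turn":[0,0,0],"jaw":0.65},{"travel":[0,0,1],"turn":[0,0,0],"jaw":0.65},{"travel":[0,0,1],"turn":[0,0,0],"jaw":1},{"travel":[0,1,0],"turn":[0,0,0.5],"jaw":1},{"travel":[0,1,0],"turn":[0,0,0.96],"jaw":1}]'
python3 -m handwheel '[{"travel":[-0.12,1,0],"turn":[0,0,0.96],"jaw":1},{"travel":[-0.12,1,0],"turn":[0,0,0.96],"jaw":1},{"travel":[-0.12,1,0],"turn":[0,0,0.96],"jaw":1},{"travel":[-0.12,1,0],"turn":[0,0,0.96],"jaw":1},{"travel":[-0.12,1,0],"turn":[0,0,0.96],"jaw":1},{"travel":[-0.12,1,0],"turn":[0,0,0.96],"jaw":1},{"travel":[-0.12,1,0],"turn":[0,0,0.96],"jaw":1},{"travel":[-0.12,1,0],"turn":[0,0,0.96],"jaw":1},{"travel":[-0.12,1,0],"turn":[0,0,0.96],"jaw":1},{"travel":[-0.12,1,0],"turn":[0,0,0.48],"jaw":1},{"travel":[-0.12,1,0],"turn":[0,0,0],"jaw":1},{"travel":[-0.12,1,0],"turn":[0,0,0],"jaw":1}]'
python3 -m handwheel '[{"travel":[-0.12,1,0],"turn":[0,0,0],"jaw":1},{"travel":[-0.12,1,0],"turn":[0,0,0],"jaw":1},{"travel":[-0.12,1,0],"turn":[0,0,0],"jaw":1},{"travel":[-0.12,1,0],"turn":[0,0,0],"jaw":1},{"travel":[-0.12,1,0],"turn":[0,0,0],"jaw":1},{"travel":[-0.12,1,0],"turn":[0,0,0],"jaw":1},{"travel":[-0.12,1,-0.3],"turn":[0,0,0],"jaw":1},{"travel":[-0.12,0.8,-0.5],"turn":[0,0,0],"jaw":1},{"travel":[0,0,0],"turn":[0,0,0],"jaw":1},{"travel":[0,0,0],"turn":[0,0,0],"jaw":1}]'
python3 - <<'E'
from h import *
s=readout.sense();print(s["ee_pos"],s["tcp_rot"]);w=snap("wrist");A=snap("side");B=snap("scene")
o=np.zeros((600,800,3),np.uint8)
o[:300,:400]=cv2.resize(w["image"],(400,300));o[:300,400:]=cv2.resize(B["image"][130:310,400:640],(400,300))
o[300:,:400]=cv2.resize(A["image"][90:270,120:360],(400,300));o[300:,400:]=cv2.resize(A["image"][170:320,360:560],(400,300))
cv2.imwrite("pics/c7.png",o[:,:,::-1])
E
```

```text
clock: 25.9
ee_pos: [0.5827, -0.3341, 0.275]
tcp_rot: [[0.999, -0.055, 0.003], [-0.055, -0.999, -0.002], [0.003, 0.002, -1.0]]
wrist_force: [0.3, 0.8, -0.2]
finger_gap: 0.0852
finger_force: 0.0
clock: 27.4
ee_pos: [0.5393, 0.0268, 0.2742]
tcp_rot: [[0.038, 0.999, 0.003], [0.999, -0.038, -0.0], [-0.0, 0.003, -1.0]]
wrist_force: [1.2, 0.7, 0.1]
finger_gap: 0.0854
finger_force: 0.0
clock: 28.65
ee_pos: [0.5108, 0.2596, 0.2494]
tcp_rot: [[0.038, 0.999, 0.002], [0.999, -0.038, 0.0], [0.0, 0.002, -1.0]]
wrist_force: [0.0, -0.9, -0.2]
finger_gap: 0.0856
finger_force: 0.0
[0.5108 0.2596 0.2494] [[ 0.0379  0.9993  0.0022]
 [ 0.9993 -0.0379  0.0002]
 [ 0.0003  0.0022 -1.    ]]
```

View pics/c7.png

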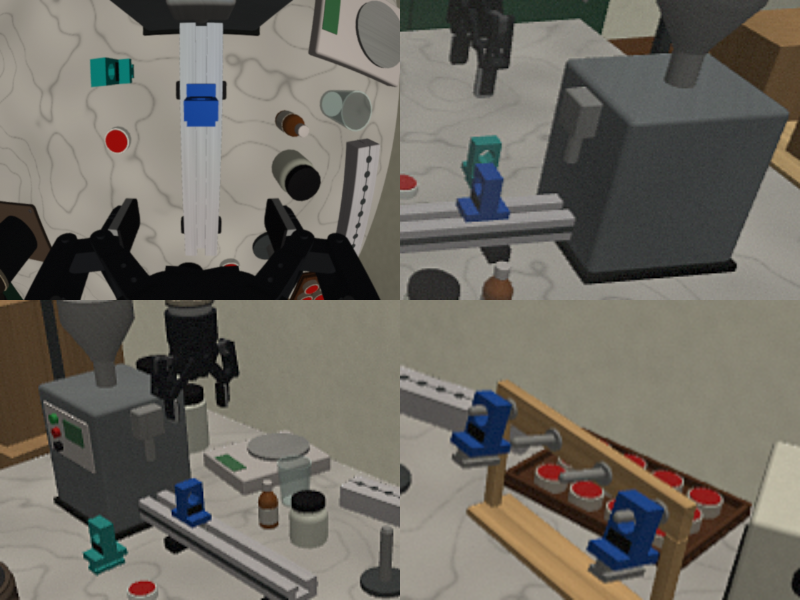

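Two stops hang on the rack (pegs 1 and 4). Stop 3 is at wrist px (322,165) and the dosing head stays behind it. I measure it once more.

```bash
python3 - <<'E'
from h import *
w=snap("wrist");h=cv2.cvtColor(w["image"],cv2.COLOR_RGB2HSV);m=cv2.inRange(h,(105,130,40),(130,255,255))
print([(y,int(h[y,304:312,2].mean())) for y in range(128,206,2)])
for y in (150,160,170,185,195): x=np.where(m[y])[0];print(y,x.min(),x.max())
for y in range(130,200,4): print(y,onz(w,(322,y),.126)[1],end=" ")
E
```

```text
[(128, 163), (130, 163), (132, 158), (134, 144), (136, 149), (138, 149), (140, 149), (142, 148), (144, 149), (146, 149), (148, 148), (150, 148), (152, 138), (154, 51), (156, 51), (158, 80), (160, 99), (162, 147), (164, 148), (166, 148), (168, 147), (170, 147), (172, 147), (174, 147), (176, 147), (178, 147), (180, 146), (182, 146), (184, 146), (186, 146), (188, 146), (190, 146), (192, 146), (194, 146), (196, 145), (198, 145), (200, 145), (202, 154), (204, 161)]
150 299 344
160 295 347
170 294 348
185 294 348
195 299 343
130 0.33771640180916457 134 0.334853317624239 138 0.3319885162832621 142 0.32912133180425446 146 0.32625109599042157 150 0.3233771378053501 154 0.3204987827425818 158 0.31761535218829895 162 0.31472616277583315 166 0.3118305257306826 170 0.3089277462046872 174 0.3060171225979762 178 0.30309794586725913 182 0.30016949881898364 186 0.2972310553858297 190 0.2942818798849528 194 0.2913212262563196 198 0.28834833727941306
```

```bash
python3 -m handwheel '[{"travel":[0.03,0.75,0],"turn":[0,0,0],"jaw":1},{"travel":[0,0.72,-0.5],"turn":[0,0,0],"jaw":1},{"travel":[0,0,-1],"turn":[0,0,0],"jaw":1},{"travel":[0,0,-1],"turn":[0,0,0],"jaw":1},{"travel":[0,0,-1],"turn":[0,0,0],"jaw":1},{"travel":[0,0,-1],"turn":[0,0,0],"jaw":1},{"travel":[0,0,-0.6],"turn":[0,0,0],"jaw":1},{"travel":[0,0,-0.23],"turn":[0,0,0],"jaw":1},{"travel":[0,0,0],"turn":[0,0,0],"jaw":1}]'
python3 -m handwheel '[{"travel":[0,0,0],"turn":[0,0,0],"jaw":0},{"travel":[0,0,0],"turn":[0,0,0],"jaw":0},{"travel":[0,0,0],"turn":[0,0,0],"jaw":0},{"travel":[0,0,0],"turn":[0,0,0],"jaw":0},{"travel":[0,0,0],"turn":[0,0,0],"jaw":0},{"travel":[0,0,0],"turn":[0,0,0],"jaw":0}]'
```

```text
clock: 29.98
ee_pos: [0.5113, 0.3044, 0.0879]
tcp_rot: [[0.038, 0.999, -0.0], [0.999, -0.038, -0.0], [-0.0, -0.0, -1.0]]
wrist_force: [-0.4, -0.1, 0.3]
finger_gap: 0.0851
finger_force: 0.0
clock: 30.72
ee_pos: [0.5118, 0.3042, 0.089]
tcp_rot: [[0.038, 0.999, 0.001], [0.999, -0.038, 0.001], [0.001, 0.001, -1.0]]
wrist_force: [-1.9, -0.4, 5.6]
finger_gap: 0.0396
finger_force: 61.4
```

```bash
python3 -m handwheel '[{"travel":[-0.01,-0.3,0],"turn":[0,0,0],"jaw":0},{"travel":[-0.02,-0.5,0],"turn":[0,0,0],"jaw":0},{"travel":[-0.02,-0.5,0],"turn":[0,0,0],"jaw":0},{"travel":[-0.02,-0.5,0],"turn":[0,0,0],"jaw":0},{"travel":[-0.02,-0.5,0],"turn":[0,0,0],"jaw":0},{"travel":[-0.02,-0.5,0],"turn":[0,0,0],"jaw":0},{"travel":[-0.02,-0.5,0],"turn":[0,0,0],"jaw":0},{"travel":[0,0,0],"turn":[0,0,0],"jaw":0}]'
```

```text
clock: 31.72
ee_pos: [0.5082, 0.2032, 0.089]
tcp_rot: [[0.038, 0.999, 0.002], [0.999, -0.038, -0.002], [-0.001, 0.002, -1.0]]
wrist_force: [-0.4, -1.5, 7.4]
finger_gap: 0.0397
finger_force: 62.5
```

```bash
python3 -m handwheel '[{"travel":[-0.02,-0.6,0],"turn":[0,0,0],"jaw":0},{"travel":[-0.03,-0.7,0],"turn":[0,0,0],"jaw":0},{"travel":[-0.03,-0.7,0],"turn":[0,0,0],"jaw":0},{"travel":[-0.03,-0.7,0],"turn":[0,0,0],"jaw":0},{"travel":[-0.03,-0.7,0],"turn":[0,0,0],"jaw":0}]'
python3 -m handwheel '[{"travel":[-0.02,-0.7,0],"turn":[0,0,0],"jaw":0},{"travel":[-0.03,-0.7,0],"turn":[0,0,0],"jaw":0},{"travel":[-0.03,-0.7,0],"turn":[0,0,0],"jaw":0},{"travel":[-0.02,-0.7,0],"turn":[0,0,0],"jaw":0},{"travel":[-0.03,-0.7,0],"turn":[0,0,0],"jaw":0},{"travel":[-0.03,-0.7,0],"turn":[0,0,0],"jaw":0},{"travel":[-0.02,-0.6,0],"turn":[0,0,0],"jaw":0},{"travel":[0,0,0],"turn":[0,0,0],"jaw":0}]'
```

```text
clock: 32.35
ee_pos: [0.5037, 0.1028, 0.0891]
tcp_rot: [[0.039, 0.999, 0.002], [0.999, -0.039, 0.002], [0.003, 0.002, -1.0]]
wrist_force: [-1.3, 9.6, 16.4]
finger_gap: 0.0395
finger_force: 63.7
clock: 33.35
ee_pos: [0.4962, -0.0422, 0.0865]
tcp_rot: [[0.04, 0.999, -0.003], [0.999, -0.04, 0.0], [0.0, -0.003, -1.0]]
wrist_force: [-0.1, 0.8, -1.8]
finger_gap: 0.0394
finger_force: 61.6
```

```bash
python3 -m handwheel '[{"travel":[0,0,1],"turn":[0,0,0],"jaw":0},{"travel":[0,0,1],"turn":[0,0,-0.4],"jaw":0},{"travel":[0,-0.3,1],"turn":[0,0,-0.96],"jaw":0},{"travel":[0,-0.7,1],"turn":[0,0,-0.96],"jaw":0},{"travel":[0,-1,0.5],"turn":[0,0,-0.96],"jaw":0},{"travel":[0,-1,0],"turn":[0,0,-0.96],"jaw":0},{"travel":[0.2,-1,0],"turn":[0,0,-0.96],"jaw":0},{"travel":[0.2,-1,0],"turn":[0,0,-0.96],"jaw":0},{"travel":[0.3,-1,0],"turn":[0,0,-0.96],"jaw":0},{"travel":[0.3,-1,0],"turn":[0,0,-0.96],"jaw":0},{"travel":[0.3,-1,0],"turn":[0,0,-0.96],"jaw":0},{"travel":[0.3,-0.6,0],"turn":[0,0,-0.96],"jaw":0}]'
python3 -m handwheel '[{"travel":[0,0,-0.5],"turn":[0,0,-0.58],"jaw":0},{"travel":[0,0,-1],"turn":[0,0,0],"jaw":0},{"travel":[0,0,-0.33],"turn":[0,0,0],"jaw":0},{"travel":[0,0,0],"turn":[0,0,0],"jaw":0},{"travel":[0,0,0],"turn":[0,0,0],"jaw":0}]'
python3 - <<'E'
from h import *
w=snap("wrist");g=cv2.GaussianBlur(w["image"],(3,3),0);gray=cv2.cvtColor(g,cv2.COLOR_RGB2GRAY).astype(float)
for y in range(170,230,10): 
    d=np.gradient(gray[y,285:365]);print(y,285+np.argmin(d),285+np.argmax(d))
s=readout.sense()["ee_pos"];r=np.array([.9507,-.3103]);yv=np.array([.3103,.9507]);print(s,(np.array([.6076,-.3205])-s[:2])@r,(np.array([.6076,-.3205])-s[:2])@yv)
E
```

```text
clock: 34.85
ee_pos: [0.5453, -0.2996, 0.2214]
tcp_rot: [[0.976, -0.217, -0.002], [-0.217, -0.976, 0.001], [-0.003, -0.001, -1.0]]
wrist_force: [-0.5, 0.4, -1.8]
finger_gap: 0.0394
finger_force: 61.6
clock: 35.48
ee_pos: [0.5463, -0.2993, 0.1693]
tcp_rot: [[0.951, -0.308, 0.001], [-0.308, -0.951, -0.001], [0.002, 0.001, -1.0]]
wrist_force: [-0.4, 0.8, -1.6]
finger_gap: 0.0391
finger_force: 61.6
170 307 339
180 308 339
190 307 340
200 307 339
210 308 339
220 307 339
[ 0.5464 -0.2994  0.1696] 0.06472427678729153 -0.0010803629516856067
```

```bash
python3 -m handwheel '[{"travel":[0.34,-0.11,-0.1],"turn":[0,0,0],"jaw":0},{"travel":[0.34,-0.11,-0.1],"turn":[0,0,0],"jaw":0},{"travel":[0.34,-0.11,-0.07],"turn":[0,0,0],"jaw":0},{"travel":[0,0,0],"turn":[0,0,0],"jaw":0}]';python3 -m handwheel '[{"travel":[0.34,-0.11,-0.07],"turn":[0,0,0],"jaw":0},{"travel":[0.34,-0.11,-0.06],"turn":[0,0,0],"jaw":0},{"travel":[0.34,-0.11,-0.06],"turn":[0,0,0],"jaw":0},{"travel":[0,0,0],"turn":[0,0,0],"jaw":0},{"travel":[0,0,-0.1],"turn":[0,0,0],"jaw":0},{"travel":[0,0,0],"turn":[0,0,0],"jaw":0}]'
```

```text
clock: 36.02
ee_pos: [0.5769, -0.3091, 0.1594]
tcp_rot: [[0.951, -0.308, -0.0], [-0.308, -0.951, 0.0], [-0.001, -0.0, -1.0]]
wrist_force: [-0.4, 0.7, -2.6]
finger_gap: 0.0394
finger_force: 61.6
clock: 36.78
ee_pos: [0.6073, -0.319, 0.1525]
tcp_rot: [[0.951, -0.309, 0.002], [-0.309, -0.951, -0.001], [0.002, 0.0, -1.0]]
wrist_force: [-0.4, 0.8, 2.3]
finger_gap: 0.0395
finger_force: 62.3
```

```bash
python3 -m handwheel '[{"travel":[0,0,0],"turn":[0,0,0],"jaw":0.5},{"travel":[0,0,0],"turn":[0,0,0],"jaw":0.65},{"travel":[0,0,0],"turn":[0,0,0],"jaw":0.65},{"travel":[0,0,0],"turn":[0,0,0],"jaw":0.65},{"travel":[0,0,0],"turn":[0,0,0],"jaw":0.65},{"travel":[0,0,0.3],"turn":[0,0,0],"jaw":0.65},{"travel":[0,0,0.7],"turn":[0,0,0],"jaw":0.65},{"travel":[0,0,1],"turn":[0,0,0],"jaw":0.65},{"travel":[0,0,1],"turn":[0,0,0],"jaw":0.65},{"travel":[0,0,1],"turn":[0,0,0],"jaw":1},{"travel":[0,0,0],"turn":[0,0,0],"jaw":1}]'
cat > col.py <<'E'
from h import *
def K(): return np.array([[371.6483,0,323.0554],[0,371.6483,246.9232],[0,0,1]])
def ringfit(s,mask,z,outer=True):
    n,l,st,c=cv2.connectedComponentsWithStats(mask);i=1+np.argmax(st[1:,4])
    cs,_=cv2.findContours((l==i).astype(np.uint8),cv2.RETR_EXTERNAL,cv2.CHAIN_APPROX_NONE)
    P=max(cs,key=len)[:,0,:];return P
def hole(s,lo,hi,roi,z=.03):
    """centre of bore rim: the inner contour's (hole) points cast on top plane, min enclosing circle"""
    x,y,w,h=roi;im=s["image"][y:y+h,x:x+w]
    m=cv2.inRange(cv2.cvtColor(im,cv2.COLOR_RGB2HSV),lo,hi)
    cs,_=cv2.findContours(m,cv2.RETR_EXTERNAL,cv2.CHAIN_APPROX_NONE)
    P=max(cs,key=cv2.contourArea)[:,0,:]+[x,y]
    W=np.array([onz(s,p,z)[:2] for p in P],np.float32)
    return cv2.minEnclosingCircle(W),W
E
python3 - <<'E'
from col import *
def load(n,T): return dict(image=cv2.imread(f"pics/{n}.png")[:,:,::-1].copy(),camera_matrix=K(),world_from_camera=np.array(T),fish=True)
w2=load("w2",[[.3095,.899,.3098,.4339],[.9509,-.2928,-.1004,-.2134],[.0004,.3256,-.9455,.3806],[0,0,0,1]])
w3=load("w3",[[-.3063,-.9002,-.3095,.5939],[-.9519,.2896,.0996,-.2652],[-.0001,.3251,-.9457,.4111],[0,0,0,1]])
print("post tip tri",tri(w2,(580,296),w3,(64,165)),"base",onz(w2,(537,261),.012),onz(w3,(111,154),.012))
print("bore top w2 L",onz(w2,(453,121),.03),"S",onz(w2,(344,132),.03),"M",onz(w2,(222,183),.03))
print("w3 L",onz(w3,(213,275),.03),"M",onz(w3,(411,222),.03))
A=snap("side");B=snap("scene")
for n,lo,hi in(("S",(4,150,80),(14,255,255)),("M",(22,150,80),(32,255,255))):
    m,b=blobs(A["image"],lo,hi,80);print(n,[(x[0],x[1]) for x in b])
m,b=blobs(A["image"],(105,130,40),(130,255,255));print([(x[0],x[1]) for x in b])
E
```

```text
clock: 38.15
ee_pos: [0.6085, -0.3199, 0.2772]
tcp_rot: [[0.951, -0.308, 0.008], [-0.308, -0.951, -0.006], [0.009, 0.003, -1.0]]
wrist_force: [-0.1, -0.5, 0.5]
finger_gap: 0.0853
finger_force: 0.0
post tip tri [ 0.6522 -0.0161  0.1052] base [ 0.6513 -0.0137  0.012 ] [ 0.6521 -0.0185  0.012 ]
bore top w2 L [ 0.4656 -0.092   0.03  ] S [ 0.4474 -0.1971  0.03  ] M [ 0.4557 -0.3238  0.03  ]
w3 L [ 0.4754 -0.0941  0.03  ] M [ 0.4672 -0.3243  0.03  ]
S [(array([342, 327,  21,  24, 406], dtype=int32), array([352.0468, 338.2635]))]
M [(array([393, 336,  27,  28, 584], dtype=int32), array([406.2483, 348.9589]))]
[(array([385, 216,  31,  32, 550], dtype=int32), array([402.66  , 233.2055])), (array([428, 247,  36,  37, 707], dtype=int32), array([448.133, 266.611])), (array([454, 265,  38,  40, 812], dtype=int32), array([474.9865, 286.0973]))]
```

The orange collar has moved in the side view, from (355,323) to (352,338), so I'll re-measure it later. First I go above the black collar.

```bash
python3 -m handwheel '[{"travel":[-0.59,0.96,0],"turn":[0,0,0.3],"jaw":1},{"travel":[-0.59,0.96,0],"turn":[0,0,0.3],"jaw":1},{"travel":[-0.59,0.96,0],"turn":[0,0,0.3],"jaw":1},{"travel":[-0.59,0.96,0],"turn":[0,0,0.3],"jaw":1},{"travel":[-0.59,0.96,0],"turn":[0,0,0.3],"jaw":1},{"travel":[-0.59,0.96,0],"turn":[0,0,0.3],"jaw":1},{"travel":[-0.59,0.96,0],"turn":[0,0,0],"jaw":1},{"travel":[-0.59,0.96,-0.3],"turn":[0,0,0],"jaw":1},{"travel":[0,0,-1],"turn":[0,0,0],"jaw":1},{"travel":[0,0,-1],"turn":[0,0,0],"jaw":1},{"travel":[0,0,0],"turn":[0,0,0],"jaw":1},{"travel":[0,0,0],"turn":[0,0,0],"jaw":1}]'
python3 - <<'E'
from col import *
import pickle
s=readout.sense();print(s["ee_pos"],s["qpos"]);w=snap("wrist","w8");pickle.dump(w,open("w8.pkl","wb"))
E
```

```text
clock: 39.75
ee_pos: [0.4654, -0.0885, 0.2024]
tcp_rot: [[1.0, 0.0, -0.0], [0.0, -1.0, 0.0], [-0.0, -0.0, -1.0]]
wrist_force: [1.0, -1.1, -0.9]
finger_gap: 0.0852
finger_force: 0.0
[ 0.4654 -0.0885  0.2024] [-0.4025 -0.1428  2.0852 -0.      1.1995  1.1679]
```

View pics/w8.png

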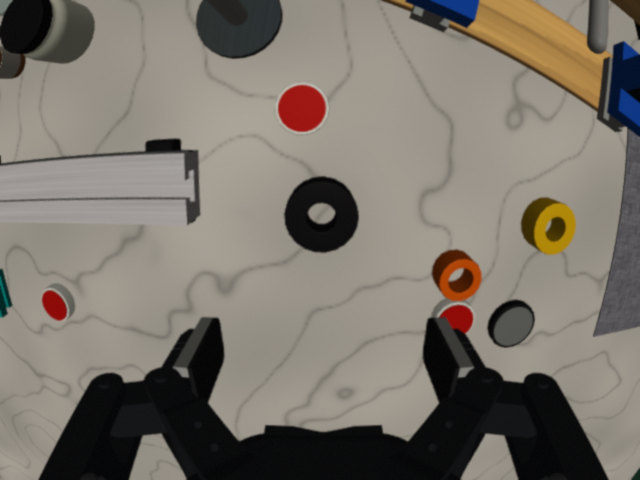

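The black collar is at px (321,214). The orange one now sits at (457,275), touching pot2 (455,318). Yellow is at (549,227) and the lid at (512,323).

```bash
python3 - <<'E'
from col import *
import pickle
w=pickle.load(open("w8.pkl","rb"))
(c,r),W=hole(w,(0,0,0),(180,255,70),(270,165,105,95));print("L outer at z .03 approx",c,r)
print("L bore",onz(w,(322,213),.03))
for n,p,z in(("S bore top",(459,279),.03),("M bore",(554,228),.03),("pot2",(456,318),.016),("lid",(513,323),.012),("pot1",(302,107),.016)): print(n,onz(w,p,z))
for n,lo,hi,roi in(("S",(4,150,60),(14,255,255),(425,240,65,66)),("M",(20,150,60),(34,255,255),(510,190,75,70))):
    print(n,hole(w,lo,hi,roi)[0])
# bright top-face masks
h=cv2.cvtColor(w["image"],cv2.COLOR_RGB2HSV)
print(h[275,430:490,2],h[227,515:580,2])
E
```

```text
L outer at z .03 approx (0.47055086493492126, -0.08753150701522827) 0.03408418968319893
L bore [ 0.4723 -0.0886  0.03  ]
S bore top [ 0.4081 -0.2218  0.03  ]
M bore [ 0.4615 -0.3239  0.03  ]
pot2 [ 0.3562 -0.2314  0.016 ]
lid [ 0.3427 -0.3077  0.012 ]
pot1 [ 0.5645 -0.0712  0.016 ]
S ((0.41217947006225586, -0.2192797213792801), 0.02874063141644001)
M ((0.46437281370162964, -0.31775176525115967), 0.03558356687426567)
[136 119  90  64  57  56  56  58  59  63  84 125 161 173 174 174 173 174
 172 170 165 161 160 159 160 160 159 158 160 155 138 105  73  60  60  58
  57  56  54  55  55  59  90 140 165 172 172 173 172 172 171 164 155 149
 146 141 137 136 141 147] [155 155 155 155 153 136  97  65  57  56  56  55  57  56  57  58  58  58
  68 108 155 173 177 176 176 176 176 177 175 175 171 158 152 141 115  78
  62  60  60  59  59  59  58  57  57  56  57  57  57  68 111 158 173 175
 175 175 176 175 174 172 162 151 146 147 147]
```

```bash
python3 -m handwheel '[{"travel":[0.17,0,-1],"turn":[0,0,0],"jaw":1},{"travel":[0,0,-1],"turn":[0,0,0],"jaw":1},{"travel":[0,0,-1],"turn":[0,0,0],"jaw":1},{"travel":[0,0,-1],"turn":[0,0,0],"jaw":1},{"travel":[0,0,-0.5],"turn":[0,0,0],"jaw":1},{"travel":[0,0,0],"turn":[0,0,0],"jaw":1}]'
python3 - <<'E'
from h import *
w=snap("wrist","w9");print(readout.sense()["ee_pos"],w["world_from_camera"])
E
```

```text
clock: 40.55
ee_pos: [0.4704, -0.0885, 0.0671]
tcp_rot: [[1.0, 0.0, -0.001], [0.0, -1.0, 0.0], [-0.001, -0.0, -1.0]]
wrist_force: [1.0, -0.1, 0.4]
finger_gap: 0.0852
finger_force: 0.0
[ 0.4711 -0.0887  0.068 ] [[ 0.0009 -0.9454 -0.3258  0.5546]
 [-1.     -0.0009 -0.0002 -0.0894]
 [-0.0001  0.3258 -0.9454  0.21  ]
 [ 0.      0.      0.      1.    ]]
```

View pics/w9.png

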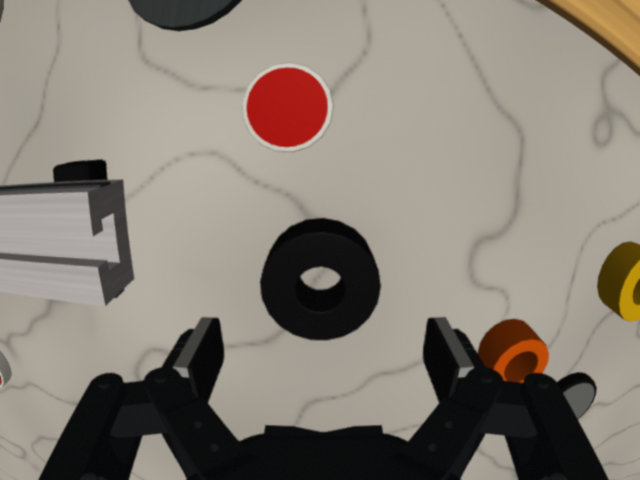

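```bash
python3 - <<'E'
from h import *
w=snap("wrist")
for p in((321,286),(321,289),(321,340),(321,232),(298,289),(345,289)): print(p,onz(w,p,.03))
print(proj(w,[.4711,-.0887,.003]),proj(w,[.4711,-.0887,.03]))
E
```

```text
(321, 286) [ 0.4708 -0.0886  0.03  ]
(321, 289) [ 0.4691 -0.0886  0.03  ]
(321, 340) [ 0.4363 -0.0886  0.03  ]
(321, 232) [ 0.501  -0.0887  0.03  ]
(298, 289) [ 0.469  -0.0762  0.03  ]
(345, 289) [ 0.469  -0.1016  0.03  ]
[321.2821 266.7522] [321.0949 285.5656]
```

Well centred: the top face is at (321,287), which casts to (0.4695,-0.0886). Now I lower and grip.

```bash
python3 -m handwheel '[{"travel":[-0.05,0,-1],"turn":[0,0,0],"jaw":1},{"travel":[0,0,-0.8],"turn":[0,0,0],"jaw":1},{"travel":[0,0,-0.33],"turn":[0,0,0],"jaw":1},{"travel":[0,0,0],"turn":[0,0,0],"jaw":1},{"travel":[0,0,0],"turn":[0,0,0],"jaw":0},{"travel":[0,0,0],"turn":[0,0,0],"jaw":0},{"travel":[0,0,0],"turn":[0,0,0],"jaw":0},{"travel":[0,0,0],"turn":[0,0,0],"jaw":0},{"travel":[0,0,0],"turn":[0,0,0],"jaw":0}]'; python3 -m handwheel '[{"travel":[0,0,0.5],"turn":[0,0,0],"jaw":0},{"travel":[0,0,1],"turn":[0,0,0],"jaw":0},{"travel":[0,0,1],"turn":[0,0,0],"jaw":0},{"travel":[0,0,1],"turn":[0,0,0],"jaw":0},{"travel":[0,0,1],"turn":[0,0,0],"jaw":0},{"travel":[0,0,0.5],"turn":[0,0,0],"jaw":0}]'
```

```text
clock: 41.78
ee_pos: [0.4706, -0.089, 0.0054]
tcp_rot: [[1.0, 0.001, 0.003], [0.001, -1.0, -0.001], [0.003, 0.001, -1.0]]
wrist_force: [-0.5, -0.1, 5.6]
finger_gap: 0.0635
finger_force: 66.4
clock: 42.52
ee_pos: [0.4697, -0.0887, 0.156]
tcp_rot: [[1.0, 0.001, 0.004], [0.001, -1.0, -0.002], [0.004, 0.002, -1.0]]
wrist_force: [1.2, 0.2, -0.8]
finger_gap: 0.0635
finger_force: 66.1
```

```bash
python3 -m handwheel '[{"travel":[0.6,0.2,0],"turn":[0,0,0],"jaw":0},{"travel":[1,0.4,0],"turn":[0,0,0],"jaw":0},{"travel":[1,0.4,0],"turn":[0,0,0],"jaw":0},{"travel":[1,0.4,0],"turn":[0,0,0],"jaw":0},{"travel":[1,0.5,0],"turn":[0,0,0],"jaw":0},{"travel":[1,0.5,0],"turn":[0,0,0],"jaw":0},{"travel":[0.45,0,-0.4],"turn":[0,0,0],"jaw":0},{"travel":[0,0,0],"turn":[0,0,0],"jaw":0},{"travel":[0,0,0],"turn":[0,0,0],"jaw":0}]'
python3 - <<'E'
from h import *
import pickle
w=snap("wrist");print(readout.sense()["ee_pos"],readout.sense()["wrist_force"],w["world_from_camera"]);pickle.dump(w,open("w10.pkl","wb"))
a=snap("scene");b=snap("side");pickle.dump((a,b),open("ab10.pkl","wb"))
o=np.zeros((600,800,3),np.uint8);o[:300,:400]=cv2.resize(w["image"],(400,300));o[:300,400:]=cv2.resize(w["image"][200:320,240:400],(400,300))
o[300:,:400]=cv2.resize(a["image"][240:360,240:400],(400,300));o[300:,400:]=cv2.resize(b["image"][180:300,270:430],(400,300))
cv2.imwrite("pics/c10.png",o[:,:,::-1])
E
```

```text
clock: 43.65
ee_pos: [0.6495, -0.0164, 0.141]
tcp_rot: [[1.0, 0.0, -0.001], [0.0, -1.0, 0.0], [-0.001, -0.0, -1.0]]
wrist_force: [-0.0, -0.4, -0.8]
finger_gap: 0.0635
finger_force: 66.1
[ 0.6497 -0.0165  0.1415] [-0.4843 -0.3741 -0.9552] [[ 0.0009 -0.9452 -0.3264  0.7338]
 [-1.     -0.0008 -0.0004 -0.0174]
 [ 0.0001  0.3264 -0.9452  0.2838]
 [ 0.      0.      0.      1.    ]]
```

View pics/c10.png

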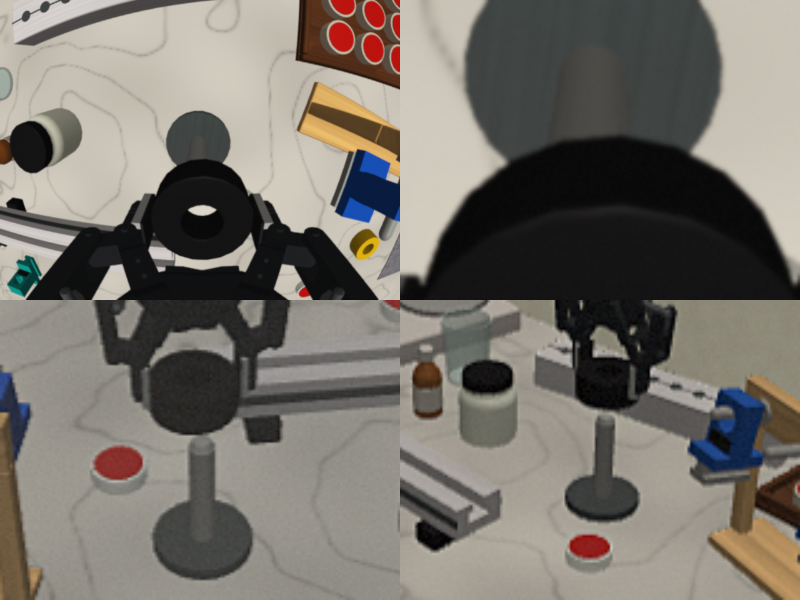

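```bash
python3 - <<'E'
from h import *
import pickle
a,b=pickle.load(open("ab10.pkl","rb"));w=pickle.load(open("w10.pkl","rb"))
def V(s): return cv2.GaussianBlur(cv2.cvtColor(s["image"],cv2.COLOR_RGB2GRAY),(3,3),0).astype(int)
A=V(a);B=V(b);W=V(w)
print("scene collar");[print(y,A[y,292:345]) for y in(276,284,290)]
print("scene rod");[print(y,A[y,308:336]) for y in(302,310,318)]
print("side collar");[print(y,B[y,335:368]) for y in(208,214,218,221)]
print("side rod");[print(y,B[y,338:364]) for y in(230,238,246)]
print("wrist rod");[print(y,W[y,296:340]) for y in(230,240,250)]
E
```

```text
scene collar
276 [104  61  43  44  57  79  86  70  50  41  41  42  40  40  40  41  41  41
  41  41  42  41  39  39  41  40  40  41  42  42  41  42  42  42  41  40
  41  41  40  40  39  37  36  44  64  83  87  83  84  93 102 104 102]
284 [145 144 145 148 147 143 134 107  67  41  36  39  41  40  40  42  41  40
  40  38  38  40  41  41  40  40  39  38  40  41  39  37  37  37  37  37
  38  38  38  38  37  40  58  86 101 101  99  99 100 101 103 103 102]
290 [149 149 149 150 150 150 150 152 153 153 144 119  86  60  45  37  35  36
  39  40  39  39  40  41  42  42  41  40  40  40  39  39  40  38  36  37
  48  78 114 139 148 148 146 148 143 110  65  42  42  44  44  43  42]
scene rod
302 [155 157 157 157 158 161 151 116  84  79  87  91  91  91  88  82  75  92
 133 157 157 156 156 156 155 154 153 153]
310 [158 156 156 158 158 159 152 122  89  78  81  84  85  84  82  78  74  92
 131 155 157 155 155 155 154 153 153 153]
318 [151 152 153 153 154 156 150 123  91  79  80  82  84  84  82  77  76  93
 131 153 152 146 142 140 142 147 151 151]
side collar
208 [89 90 90 89 74 44 22 18 20 20 19 20 19 15 1
[... 510 characters left out ...]
9  81  80  74  92
 142 166 162 161 161 161 163 164]
238 [149 148 145 144 146 149 150 151 155 133  81  61  68  69  69  64  70 106
 145 153 150 151 150 147 148 149]
246 [153 153 153 152 149 145 144 150 148 113  73  63  68  69  68  63  81 128
 155 156 155 155 155 155 156 157]
wrist rod
230 [67 66 66 66 67 68 66 64 62 63 65 67 68 69 70 71 72 73 73 74 74 75 75 75
 75 74 73 73 72 71 69 68 66 65 65 66 66 66 65 65 66 66 67 67]
240 [66 66 67 68 67 65 63 63 65 66 67 68 69 70 72 72 73 73 74 74 74 75 75 75
 74 74 74 73 72 71 70 68 67 66 65 64 64 65 65 66 67 68 68 67]
250 [66 66 66 64 62 62 64 66 67 68 69 70 71 72 73 73 73 73 74 74 75 75 75 75
 74 74 73 73 72 71 70 68 67 66 66 65 65 66 67 68 68 68 67 67]
```

Comparing the scene, side and wrist views, the rod is about 5 mm in +y and 1.5 mm in +x from the collar. I correct and lower gently.

```bash
python3 -m handwheel '[{"travel":[0.05,0.18,0],"turn":[0,0,0],"jaw":0},{"travel":[0,0,-0.5],"turn":[0,0,0],"jaw":0},{"travel":[0,0,-0.3],"turn":[0,0,0],"jaw":0},{"travel":[0,0,-0.2],"turn":[0,0,0],"jaw":0},{"travel":[0,0,-0.1],"turn":[0,0,0],"jaw":0},{"travel":[0,0,0],"turn":[0,0,0],"jaw":0}]'; python3 -m handwheel '[{"travel":[0,0,-0.1],"turn":[0,0,0],"jaw":0},{"travel":[0,0,-0.1],"turn":[0,0,0],"jaw":0},{"travel":[0,0,0],"turn":[0,0,0],"jaw":0}]'
python3 - <<'E'
from h import *
import pickle
w=snap("wrist");a=snap("scene");b=snap("side");pickle.dump((w,a,b),open("s11.pkl","wb"))
def V(s): return cv2.GaussianBlur(cv2.cvtColor(s["image"],cv2.COLOR_RGB2GRAY),(3,3),0).astype(int)
A=V(a);print("scene");[print(y,A[y,295:345]) for y in(292,296,299,302,306)]
B=V(b);print("side");[print(y,B[y,335:368]) for y in(224,227,230,233,238)]
E
```

```text
clock: 44.55
ee_pos: [0.6519, -0.011, 0.1082]
tcp_rot: [[1.0, 0.0, -0.0], [0.0, -1.0, 0.0], [-0.0, -0.0, -1.0]]
wrist_force: [-0.1, -0.0, -0.7]
finger_gap: 0.0639
finger_force: 66.1
clock: 44.92
ee_pos: [0.6522, -0.0111, 0.1022]
tcp_rot: [[1.0, 0.0, 0.001], [0.0, -1.0, -0.0], [0.001, 0.0, -1.0]]
wrist_force: [2.3, -1.3, -1.3]
finger_gap: 0.0638
finger_force: 66.0
scene
292 [145 103  59  43  45  58  79  85  68  49  42  41  41  41  43  43  43  42
  43  43  41  42  44  42  40  41  41  41  40  40  41  42  43  43  43  42
  42  42  41  40  39  39  38  45  66  82  76  56  43  42]
296 [151 137  92  49  39  55  77  85  70  49  38  38  40  40  39  40  42  42
  42  43  42  42  43  43  43  43  42  42  43  43  43  42  42  42  41  41
  41  40  39  39  39  41  54  74  76  67  57  48  47  51]
299 [154 156 154 153 146 124 100  88  72  50  39  38  40  41  41  40  40  41
  41  40  39  40  42  42  41  41  41  40  40  40  40  40  40  40  40  39
  39  40  41  40  37  38  69 126 156 157 155 154 153 152]
302 [ 81 114 149 161 159 159 160 160 140  92  49  37  39  40  41  41  40  40
  40  40  42  41  41  41  4
[... 311 characters left out ...]

side
224 [157 159 155 110  37   8  13  15  17  19  20  20  19  20  20  20  19  20
  22  23  23  21  20  22  39  69  72  41  20  17  18  20  42]
227 [155 159 156 108  35   5   8   9  11   9   8  13  15  12  10  12  16  16
  14  13  12  12  11  17  43  73  67  32  14  14  17  26  51]
230 [149 152 155 117  42   5   7  10  11  11  13  12  10  10  11  12  13  14
  15  13  10   9   9  19  47  74  70  47  45  81 128 156 161]
233 [153 151 151 150 137 107  69  39  20   9   8  10   8   8  11  14  11   6
   7  11  10   9   8   9  12  24  61 112 152 166 164 163 162]
238 [152 151 151 151 149 146 144 147 150 151 154 160 137  84  63  69  71  72
  69  76 111 148 156 152 152 152 149 149 151 152 153 152 151]
```

The collar is centred and the rod has entered the bore. I continue down.

```bash
python3 -m handwheel '[{"travel":[0.02,0,-0.3],"turn":[0,0,0],"jaw":0},{"travel":[0,0,-0.3],"turn":[0,0,0],"jaw":0},{"travel":[0,0,0],"turn":[0,0,0],"jaw":0}]'; python3 -m handwheel '[{"travel":[0,0,-0.4],"turn":[0,0,0],"jaw":0},{"travel":[0,0,-0.4],"turn":[0,0,0],"jaw":0},{"travel":[0,0,-0.4],"turn":[0,0,0],"jaw":0},{"travel":[0,0,-0.1],"turn":[0,0,0],"jaw":0},{"travel":[0,0,0],"turn":[0,0,0],"jaw":0}]'
```

```text
clock: 45.45
ee_pos: [0.6523, -0.011, 0.0831]
tcp_rot: [[1.0, 0.0, -0.0], [0.0, -1.0, 0.0], [-0.0, -0.0, -1.0]]
wrist_force: [1.5, -0.2, -1.7]
finger_gap: 0.0636
finger_force: 66.2
clock: 46.08
ee_pos: [0.6523, -0.011, 0.0448]
tcp_rot: [[1.0, 0.0, -0.001], [0.0, -1.0, 0.0], [-0.001, -0.0, -1.0]]
wrist_force: [2.1, 0.1, -0.6]
finger_gap: 0.0636
finger_force: 66.3
```

```bash
python3 -m handwheel '[{"travel":[0,0,0],"turn":[0,0,0],"jaw":1},{"travel":[0,0,0],"turn":[0,0,0],"jaw":1},{"travel":[0,0,0],"turn":[0,0,0],"jaw":1},{"travel":[0,0,0],"turn":[0,0,0],"jaw":1},{"travel":[0,0,1],"turn":[0,0,0],"jaw":1},{"travel":[0,0,1],"turn":[0,0,0],"jaw":1},{"travel":[0,0,1],"turn":[0,0,0],"jaw":1},{"travel":[0,0,1],"turn":[0,0,0],"jaw":1},{"travel":[0,0,1],"turn":[0,0,0],"jaw":1},{"travel":[0,0,0.3],"turn":[0,0,0],"jaw":1},{"travel":[0,0,0],"turn":[0,0,0],"jaw":1}]'
python3 - <<'E'
from h import *
a=snap("scene");b=snap("side")
o=np.hstack([cv2.resize(a["image"][260:380,240:400],(400,300)),cv2.resize(b["image"][200:380,290:530],(400,300))])
cv2.imwrite("pics/c12.png",o[:,:,::-1])
for n,lo,hi in(("S",(4,150,80),(14,255,255)),("M",(22,150,80),(32,255,255))):
    m,bb=blobs(b["image"],lo,hi,80);print(n,[(x[0],x[1]) for x in bb])
E
```

```text
clock: 47.45
ee_pos: [0.6525, -0.011, 0.2045]
tcp_rot: [[1.0, 0.001, 0.001], [0.001, -1.0, -0.0], [0.001, 0.0, -1.0]]
wrist_force: [-0.5, 0.1, -1.1]
finger_gap: 0.0854
finger_force: 0.0
S [(array([342, 327,  21,  24, 400], dtype=int32), array([352.085 , 338.3275]))]
M [(array([393, 336,  27,  27, 574], dtype=int32), array([406.4843, 348.9059]))]
```

View pics/c12.png

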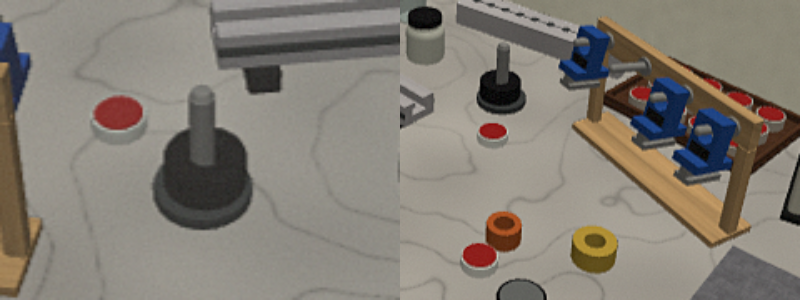

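Collar L is fully home on the post (scene crop 203,170). All three stops hang. Next I go above the yellow collar, measuring by numbers only since the view budget is spent.

```bash
python3 -m handwheel '[{"travel":[-1,-0.4,0.5],"turn":[0,0,0],"jaw":1},{"travel":[-1,-0.8,0.5],"turn":[0,0,0],"jaw":1},{"travel":[-1,-1,0],"turn":[0,0,0],"jaw":1},{"travel":[-1,-1,0],"turn":[0,0,0],"jaw":1},{"travel":[-1,-1,0],"turn":[0,0,0],"jaw":1},{"travel":[-0.8,-1,0],"turn":[0,0,0],"jaw":1},{"travel":[-0.57,-1,0],"turn":[0,0,0],"jaw":1},{"travel":[0,-1,-0.5],"turn":[0,0,0],"jaw":1},{"travel":[0,-1,-1],"turn":[0,0,0],"jaw":1},{"travel":[0,-1,-1],"turn":[0,0,0],"jaw":1},{"travel":[0,-1,-1],"turn":[0,0,0],"jaw":1},{"travel":[0,-0.2,-1],"turn":[0,0,0],"jaw":1}]'
python3 -m handwheel '[{"travel":[0,0,-1],"turn":[0,0,0],"jaw":1},{"travel":[0,0,0],"turn":[0,0,0],"jaw":1},{"travel":[0,0,0],"turn":[0,0,0],"jaw":1}]'
cat > meas.py <<'E'
from h import *
def top(w,lo,hi):
    """bright top ring of a coloured collar: largest blob at high V, circle of its outline cast on z=.03, and its bore"""
    m=cv2.inRange(cv2.cvtColor(w["image"],cv2.COLOR_RGB2HSV),lo,hi)
    cs,hr=cv2.findContours(m,cv2.RETR_CCOMP,cv2.CHAIN_APPROX_NONE)
    i=max(range(len(cs)),key=lambda k:cv2.contourArea(cs[k]) if hr[0][k][3]<0 else -1)
    out=[i]+[k for k in range(len(cs)) if hr[0][k][3]==i and len(cs[k])>20]
    for k in out:
        P=cs[k][:,0,:];W=np.array([onz(w,p,.03)[:2] for p in P],np.float32)
        A=np.c_[2*W,np.ones(len(W))];s=np.linalg.lstsq(A,(W**2).sum(1),rcond=None)[0]
        print("bbox",cv2.boundingRect(P),"enc",cv2.minEnclosingCircle(W),"fit",s[:2],np.sqrt(s[2]+s[0]**2+s[1]**2))
E
python3 - <<'E'
from meas import *
print(readout.sense()["ee_pos"]);w=snap("wrist","m1")
top(w,(20,150,120),(34,255,255))
h=cv2.cvtColor(w["image"],cv2.COLOR_RGB2HSV)[:,321];print([(y,h[y,0],h[y,1],h[y,2]) for y in range(210,350,4)])
E
```

```text
clock: 49.05
ee_pos: [0.4604, -0.324, 0.0967]
tcp_rot: [[1.0, -0.001, -0.002], [-0.001, -1.0, 0.001], [-0.002, -0.001, -1.0]]
wrist_force: [1.1, 0.5, 0.3]
finger_gap: 0.0858
finger_force: 0.0
clock: 49.42
ee_pos: [0.4615, -0.323, 0.0695]
tcp_rot: [[1.0, 0.001, -0.0], [0.001, -1.0, 0.0], [-0.0, -0.0, -1.0]]
wrist_force: [-0.4, -1.5, 0.5]
finger_gap: 0.0852
finger_force: 0.0
[ 0.4615 -0.323   0.0695]
bbox (277, 238, 100, 91) enc ((0.4605327546596527, -0.3261125087738037), 0.027653593569993973) fit [ 0.4606 -0.326 ] 0.02699434929853636
bbox (302, 263, 51, 46) enc ((0.4604926109313965, -0.3262316882610321), 0.013909977860748768) fit [ 0.4605 -0.3261] 0.013482051045570959
[(210, np.uint8(19), np.uint8(27), np.uint8(159)), (214, np.uint8(19), np.uint8(27), np.uint8(159)), (218, np.uint8(19), np.uint8(26), np.uint8(158)), (222, np.uint8(20), np.uint8(29), np.uint8(158)), (226, np.uint8(22), np.uint8(235), np.uint8(78)), (230, np.uint8(22), np.uint8(239), np.uint8(80)), (234, np.uint8(22), np.uint8(236), np.uint8(81)), (238, np.uint8(22), np.uint8(234), np.uint8(107)), (242, np.uint8(23), np
[... 638 characters left out ...]
, np.uint8(22), np.uint8(239), np.uint8(81)), (298, np.uint8(22), np.uint8(242), np.uint8(81)), (302, np.uint8(23), np.uint8(236), np.uint8(82)), (306, np.uint8(22), np.uint8(234), np.uint8(99)), (310, np.uint8(23), np.uint8(237), np.uint8(181)), (314, np.uint8(23), np.uint8(241), np.uint8(176)), (318, np.uint8(23), np.uint8(240), np.uint8(175)), (322, np.uint8(23), np.uint8(240), np.uint8(174)), (326, np.uint8(23), np.uint8(245), np.uint8(173)), (330, np.uint8(20), np.uint8(50), np.uint8(149)), (334, np.uint8(21), np.uint8(28), np.uint8(148)), (338, np.uint8(20), np.uint8(26), np.uint8(147)), (342, np.uint8(20), np.uint8(26), np.uint8(147)), (346, np.uint8(21), np.uint8(28), np.uint8(148))]
```

```bash
python3 -m handwheel '[{"travel":[-0.03,-0.1,-1],"turn":[0,0,0],"jaw":1},{"travel":[0,0,-0.8],"turn":[0,0,0],"jaw":1},{"travel":[0,0,-0.4],"turn":[0,0,0],"jaw":1},{"travel":[0,0,0],"turn":[0,0,0],"jaw":1},{"travel":[0,0,0],"turn":[0,0,0],"jaw":0},{"travel":[0,0,0],"turn":[0,0,0],"jaw":0},{"travel":[0,0,0],"turn":[0,0,0],"jaw":0},{"travel":[0,0,0],"turn":[0,0,0],"jaw":0},{"travel":[0,0,0],"turn":[0,0,0],"jaw":0}]'; python3 -m handwheel '[{"travel":[0,0,0.5],"turn":[0,0,0],"jaw":0},{"travel":[0,0,1],"turn":[0,0,0],"jaw":0},{"travel":[0,0,1],"turn":[0,0,0],"jaw":0},{"travel":[0,0,1],"turn":[0,0,0],"jaw":0},{"travel":[0,0,1],"turn":[0,0,0],"jaw":0},{"travel":[0,1,1],"turn":[0,0,0],"jaw":0},{"travel":[0,1,1],"turn":[0,0,0],"jaw":0},{"travel":[0,1,0],"turn":[0,0,0],"jaw":0},{"travel":[0.3,1,0],"turn":[0,0,0],"jaw":0},{"travel":[0.6,1,0],"turn":[0,0,0],"jaw":0},{"travel":[0.8,1,0],"turn":[0,0,0],"jaw":0},{"travel":[1,1,0],"turn":[0,0,0],"jaw":0}]'
```

```text
clock: 50.6
ee_pos: [0.4617, -0.3271, 0.0053]
tcp_rot: [[1.0, 0.0, 0.003], [0.0, -1.0, -0.002], [0.003, 0.002, -1.0]]
wrist_force: [0.2, 1.1, 5.7]
finger_gap: 0.0545
finger_force: 63.7
clock: 52.1
ee_pos: [0.5416, -0.1148, 0.1989]
tcp_rot: [[1.0, 0.0, 0.0], [0.0, -1.0, -0.0], [0.0, 0.0, -1.0]]
wrist_force: [0.5, -0.4, -0.4]
finger_gap: 0.0547
finger_force: 63.5
```

```bash
python3 -m handwheel '[{"travel":[0.9,0.9,0],"turn":[0,0,0],"jaw":0},{"travel":[0.9,0.9,0],"turn":[0,0,0],"jaw":0},{"travel":[0.9,0.9,-0.5],"turn":[0,0,0],"jaw":0},{"travel":[0.9,0.72,-1],"turn":[0,0,0],"jaw":0},{"travel":[0.1,0.03,-1],"turn":[0,0,0],"jaw":0},{"travel":[0,0,0],"turn":[0,0,0],"jaw":0},{"travel":[0,0,0],"turn":[0,0,0],"jaw":0}]'
python3 - <<'E'
from h import *
print(readout.sense()["ee_pos"])
a=snap("scene");b=snap("side")
for s,n,roi,rr in((a,"scene",(285,250,75,60),(302,320)),(b,"side",(320,185,60,50),(232,244))):
    h=cv2.cvtColor(s["image"],cv2.COLOR_RGB2HSV);m=cv2.inRange(h,(18,140,30),(36,255,255))
    x,y,W,H=roi
    for r in range(y,y+H):
        q=np.where(m[r,x:x+W])[0]
        if len(q)>6: print(n,r,x+q.min(),x+q.max(),x+(q.min()+q.max())/2)
    g=cv2.GaussianBlur(cv2.cvtColor(s["image"],cv2.COLOR_RGB2GRAY),(3,3),0).astype(float)
    for r in range(rr[0],rr[1],4):
        c=320 if n=="scene" else 351; d=np.gradient(g[r,c-14:c+15]);print(n,"rod",r,(c-14+np.argmin(d[:14])+c+np.argmax(d[14:]))/2)
E
```

```text
clock: 52.98
ee_pos: [0.6527, -0.0128, 0.1247]
tcp_rot: [[1.0, 0.0, 0.001], [0.0, -1.0, -0.0], [0.001, 0.0, -1.0]]
wrist_force: [-0.5, -0.1, -1.0]
finger_gap: 0.0543
finger_force: 63.5
[ 0.6527 -0.0128  0.1247]
scene 270 315 325 320.0
scene 271 311 326 318.5
scene 272 310 329 319.5
scene 273 308 330 319.0
scene 274 307 331 319.0
scene 275 306 333 319.5
scene 276 306 333 319.5
scene 277 305 333 319.0
scene 278 306 334 320.0
scene 279 306 334 320.0
scene 280 306 334 320.0
scene 281 306 333 319.5
scene 282 306 333 319.5
scene 283 306 333 319.5
scene 284 307 333 320.0
scene 285 306 331 318.5
scene 286 306 333 319.5
scene 287 306 332 319.0
scene 288 306 333 319.5
scene 289 306 333 319.5
scene 290 307 332 319.5
scene 291 306 333 319.5
scene 292 306 333 319.5
scene 293 307 332 319.5
scene 294 307 332 319.5
scene 295 308 331 319.5
scene 296 308 330 319.0
scene 297 310 329 319.5
scene 298 311 327 319.0
scene 299 314 324 319.0
scene rod 302 320.5
scene rod 306 320.5
scene rod 310 320.5
scene rod 314 321.5
scene rod 318 319.0
side 208 345 355 350.0
side 209 343 359 351.0
side 210 343 359 351.0
side 211 342 359 350.5
side 212 342 358 350.0
side 213 342 359 350.5
side 214 342 358 350.0
side 215 342 358 350.0
side 216 342 358 350.0
side 217 342 358 350.0
side 218 342 358 350.0
side 219 342 358 350.0
side 220 342 358 350.0
side 221 342 358 350.0
side 222 342 358 350.0
side 223 343 358 350.5
side 224 344 359 351.5
side 225 345 360 352.5
side 226 348 358 353.0
side rod 232 351.5
side rod 236 351.0
side rod 240 351.0
```

```bash
python3 -m handwheel '[{"travel":[0,0.05,-0.3],"turn":[0,0,0],"jaw":0},{"travel":[0,0,-0.2],"turn":[0,0,0],"jaw":0},{"travel":[0,0,-0.2],"turn":[0,0,0],"jaw":0},{"travel":[0,0,0],"turn":[0,0,0],"jaw":0}]'; python3 -m handwheel '[{"travel":[0,0,-0.2],"turn":[0,0,0],"jaw":0},{"travel":[0,0,-0.4],"turn":[0,0,0],"jaw":0},{"travel":[0,0,-0.4],"turn":[0,0,0],"jaw":0},{"travel":[0,0,-0.4],"turn":[0,0,0],"jaw":0},{"travel":[0,0,-0.3],"turn":[0,0,0],"jaw":0},{"travel":[0,0,0],"turn":[0,0,0],"jaw":0}]'
```

```text
clock: 53.58
ee_pos: [0.6518, -0.0109, 0.1012]
tcp_rot: [[1.0, 0.0, -0.002], [0.0, -1.0, 0.0], [-0.002, -0.0, -1.0]]
wrist_force: [-0.2, -0.2, -0.7]
finger_gap: 0.0546
finger_force: 63.5
clock: 54.32
ee_pos: [0.6519, -0.0109, 0.0501]
tcp_rot: [[1.0, 0.0, -0.002], [0.0, -1.0, 0.0], [-0.002, -0.0, -1.0]]
wrist_force: [0.6, -0.6, -0.5]
finger_gap: 0.0544
finger_force: 63.5
```

```bash
python3 -m handwheel '[{"travel":[0,0,-0.1],"turn":[0,0,0],"jaw":0},{"travel":[0,0,0],"turn":[0,0,0],"jaw":0}]'; python3 -m handwheel '[{"travel":[0,0,0],"turn":[0,0,0],"jaw":1},{"travel":[0,0,0],"turn":[0,0,0],"jaw":1},{"travel":[0,0,0],"turn":[0,0,0],"jaw":1},{"travel":[0,0,0],"turn":[0,0,0],"jaw":1},{"travel":[0,0,1],"turn":[0,0,0],"jaw":1},{"travel":[0,0,1],"turn":[0,0,0],"jaw":1},{"travel":[0,0,1],"turn":[0,0,0],"jaw":1},{"travel":[0,0,1],"turn":[0,0,0],"jaw":1},{"travel":[0,0,1],"turn":[0,0,0],"jaw":1},{"travel":[0,0,0],"turn":[0,0,0],"jaw":1}]'
python3 - <<'E'
from meas import *
a=snap("scene");b=snap("side")
for s,n in((a,"scene"),(b,"side")):
    for c,lo,hi in(("M",(20,140,60),(34,255,255)),("S",(4,150,60),(14,255,255))):
        print(n,c,[(x[0],x[1]) for x in blobs(s["image"],lo,hi,60)[1]])
print("M expected top centre/bottom front", [proj(s,[.652,-.0112,z]) for s in(a,b) for z in(.042,.072)])
b_=[x for x in blobs(b["image"],(4,150,60),(14,255,255),60)[1]]
E
```

```text
clock: 54.58
ee_pos: [0.6526, -0.011, 0.0485]
tcp_rot: [[1.0, 0.0, 0.0], [0.0, -1.0, -0.0], [0.0, 0.0, -1.0]]
wrist_force: [-1.2, -0.1, -0.9]
finger_gap: 0.0545
finger_force: 63.5
clock: 55.82
ee_pos: [0.6543, -0.0113, 0.2019]
tcp_rot: [[1.0, 0.001, 0.007], [0.001, -1.0, -0.001], [0.007, 0.001, -1.0]]
wrist_force: [0.6, 0.2, 0.0]
finger_gap: 0.0857
finger_force: 0.0
scene M [(array([280,   0,  12,  38, 296], dtype=int32), array([285.6554,  17.5169])), (array([378,   0,  19,  34, 368], dtype=int32), array([385.125 ,  14.6821])), (array([398,   0,  51,  33, 938], dtype=int32), array([422.5352,  12.5256])), (array([460,   0,  22,  30, 349], dtype=int32), array([469.3123,  13.7994])), (array([486,   0,  23,  29, 350], dtype=int32), array([495.6229,  12.1914])), (array([307, 302,  28,  29, 386], dtype=int32), array([320.6244, 315.2306]))]
scene S [(array([476,   0,  14,  30, 142], dtype=int32), array([483.1127,  13.0845])), (array([416,   8,  18,  32, 429], dtype=int32), array([424.0839,  25.4942])), (array([120,  19,  24,  34, 518], dtype=int32), array([131.0425,  37.4595])), (array([193
[... 548 characters left out ...]
416,  19,  49,  97], dtype=int32), array([ 97.299 , 438.7216])), (array([ 97, 444,  16,  17,  87], dtype=int32), array([104.2184, 450.8161])), (array([158, 447,  27,  33, 179], dtype=int32), array([172.1899, 465.0894]))]
side M [(array([340, 234,  21,  20, 307], dtype=int32), array([350.0651, 244.2508]))]
side S [(array([276, 205,  10,  10,  78], dtype=int32), array([280.3077, 209.1923])), (array([502, 272,  27,  26, 134], dtype=int32), array([515.2388, 282.9104])), (array([342, 327,  21,  24, 421], dtype=int32), array([351.9216, 338.2494]))]
M expected top centre/bottom front [array([321.0927, 321.0231]), array([320.9758, 309.5605]), array([351.3733, 247.3533]), array([351.8265, 237.7444])]
```

M is seated on L (scene rows 302–331, as predicted). Next I go above the orange collar.

```bash
python3 -m handwheel '[{"travel":[-1,-0.6,0.5],"turn":[0,0,0],"jaw":1},{"travel":[-1,-0.9,0.3],"turn":[0,0,0],"jaw":1},{"travel":[-1,-0.9,0],"turn":[0,0,0],"jaw":1},{"travel":[-1,-0.9,0],"turn":[0,0,0],"jaw":1},{"travel":[-1,-0.9,0],"turn":[0,0,0],"jaw":1},{"travel":[-1,-0.9,0],"turn":[0,0,0],"jaw":1},{"travel":[-1,-0.9,0],"turn":[0,0,0],"jaw":1},{"travel":[-1,-0.95,0],"turn":[0,0,0],"jaw":1},{"travel":[-0.1,0,-1],"turn":[0,0,0],"jaw":1},{"travel":[0,0,-1],"turn":[0,0,0],"jaw":1},{"travel":[0,0,-1],"turn":[0,0,0],"jaw":1},{"travel":[0,0,-1],"turn":[0,0,0],"jaw":1}]'
python3 -m handwheel '[{"travel":[0,0,-1],"turn":[0,0,0],"jaw":1},{"travel":[0,0,0],"turn":[0,0,0],"jaw":1},{"travel":[0,0,0],"turn":[0,0,0],"jaw":1}]'
python3 - <<'E'
from meas import *
print(readout.sense()["ee_pos"]);w=snap("wrist","m2")
top(w,(4,150,125),(15,255,255))
h=cv2.cvtColor(w["image"],cv2.COLOR_RGB2HSV);m=cv2.inRange(h,(0,170,90),(4,255,255))|cv2.inRange(h,(175,170,90),(180,255,255))
n,l,st,c=cv2.connectedComponentsWithStats(m)
for i in range(1,n):
    if st[i][4]>300: print("red",st[i],c[i],onz(w,c[i],.016))
E
```

```text
clock: 57.42
ee_pos: [0.4081, -0.2185, 0.0993]
tcp_rot: [[1.0, 0.0, -0.003], [0.0, -1.0, 0.002], [-0.003, -0.002, -1.0]]
wrist_force: [-0.3, 0.0, -0.3]
finger_gap: 0.0853
finger_force: 0.0
clock: 57.8
ee_pos: [0.4094, -0.2194, 0.0723]
tcp_rot: [[1.0, 0.0, -0.0], [0.0, -1.0, 0.0], [-0.0, -0.0, -1.0]]
wrist_force: [-0.1, -0.9, 0.4]
finger_gap: 0.0856
finger_force: 0.0
[ 0.4094 -0.2194  0.0723]
bbox (289, 249, 81, 73) enc ((0.40658798813819885, -0.2237618863582611), 0.022574447095394135) fit [ 0.4067 -0.2238] 0.02196262226662519
bbox (305, 264, 50, 45) enc ((0.40675634145736694, -0.22380898892879486), 0.013904816471040249) fit [ 0.4067 -0.2239] 0.013503216052559481
red [  54    1   50   63 2400] [78.4237 32.2779] [ 0.5634 -0.071   0.016 ]
red [ 308  328   62   51 2516] [338.5091 352.9686] [ 0.3523 -0.2305  0.016 ]
```

```bash
python3 -m handwheel '[{"travel":[-0.1,-0.15,-1],"turn":[0,0,0],"jaw":1},{"travel":[0,0,-0.8],"turn":[0,0,0],"jaw":1},{"travel":[0,0,-0.45],"turn":[0,0,0],"jaw":1},{"travel":[0,0,0],"turn":[0,0,0],"jaw":1},{"travel":[0,0,0],"turn":[0,0,0],"jaw":0},{"travel":[0,0,0],"turn":[0,0,0],"jaw":0},{"travel":[0,0,0],"turn":[0,0,0],"jaw":0},{"travel":[0,0,0],"turn":[0,0,0],"jaw":0},{"travel":[0,0,0],"turn":[0,0,0],"jaw":0},{"travel":[0,0,0],"turn":[0,0,0],"jaw":0}]'; python3 -m handwheel '[{"travel":[0,0,0.5],"turn":[0,0,0],"jaw":0},{"travel":[0,0,1],"turn":[0,0,0],"jaw":0},{"travel":[0,0,1],"turn":[0,0,0],"jaw":0},{"travel":[0,0,1],"turn":[0,0,0],"jaw":0},{"travel":[0,0,1],"turn":[0,0,0],"jaw":0},{"travel":[0.5,0.5,1],"turn":[0,0,0],"jaw":0},{"travel":[0.9,0.8,1],"turn":[0,0,0],"jaw":0},{"travel":[0.9,0.8,0],"turn":[0,0,0],"jaw":0},{"travel":[0.9,0.8,0],"turn":[0,0,0],"jaw":0},{"travel":[0.9,0.8,0],"turn":[0,0,0],"jaw":0},{"travel":[0.9,0.8,0],"turn":[0,0,0],"jaw":0},{"travel":[0.9,0.8,0],"turn":[0,0,0],"jaw":0}]'
```

```text
clock: 59.1
ee_pos: [0.4073, -0.2246, 0.0063]
tcp_rot: [[1.0, 0.0, 0.001], [0.0, -1.0, -0.001], [0.001, 0.001, -1.0]]
wrist_force: [-1.6, 1.0, 5.4]
finger_gap: 0.0444
finger_force: 60.6
clock: 60.6
ee_pos: [0.5841, -0.064, 0.2008]
tcp_rot: [[1.0, 0.001, 0.001], [0.001, -1.0, -0.0], [0.001, 0.0, -1.0]]
wrist_force: [0.5, 0.3, -0.7]
finger_gap: 0.0447
finger_force: 61.2
```

```bash
python3 -m handwheel '[{"travel":[0.8,0.6,0],"turn":[0,0,0],"jaw":0},{"travel":[0.8,0.6,0],"turn":[0,0,0],"jaw":0},{"travel":[0.65,0.55,-0.5],"turn":[0,0,0],"jaw":0},{"travel":[0,0,-1],"turn":[0,0,0],"jaw":0},{"travel":[0,0,-1],"turn":[0,0,0],"jaw":0},{"travel":[0,0,0],"turn":[0,0,0],"jaw":0},{"travel":[0,0,0],"turn":[0,0,0],"jaw":0}]'
python3 - <<'E'
from h import *
print(readout.sense()["ee_pos"])
a=snap("scene");b=snap("side")
for s,n,roi,c in((a,"scene",(285,265,75,40),320),(b,"side",(320,195,60,40),351)):
    h=cv2.cvtColor(s["image"],cv2.COLOR_RGB2HSV);m=cv2.inRange(h,(3,140,30),(15,255,255))
    x,y,W,H=roi
    print(n,[(r,x+(q.min()+q.max())/2,len(q)) for r in range(y,y+H) for q in[np.where(m[r,x:x+W])[0]] if len(q)>6])
    m=cv2.inRange(h,(20,140,30),(34,255,255))[200:340,300:380];print("M bbox centre",cv2.boundingRect(m))
E
```

```text
clock: 61.48
ee_pos: [0.6517, -0.0127, 0.1266]
tcp_rot: [[1.0, 0.0, 0.002], [0.0, -1.0, -0.0], [0.002, 0.0, -1.0]]
wrist_force: [0.2, 0.4, 0.1]
finger_gap: 0.0442
finger_force: 61.3
[ 0.6517 -0.0127  0.1266]
scene [(271, np.float64(319.5), 9), (272, np.float64(319.5), 14), (273, np.float64(319.5), 18), (274, np.float64(319.0), 19), (275, np.float64(319.0), 23), (276, np.float64(319.5), 24), (277, np.float64(319.5), 24), (278, np.float64(319.5), 24), (279, np.float64(319.5), 23), (280, np.float64(319.5), 22), (281, np.float64(319.0), 23), (282, np.float64(320.0), 23), (283, np.float64(319.0), 21), (284, np.float64(319.0), 20), (285, np.float64(319.5), 21), (286, np.float64(319.5), 21), (287, np.float64(320.0), 21), (288, np.float64(320.0), 22), (289, np.float64(320.0), 23), (290, np.float64(320.0), 22), (291, np.float64(319.5), 22), (292, np.float64(319.5), 21), (293, np.float64(319.5), 20), (294, np.float64(319.5), 18), (295, np.float64(319.0), 17), (296, np.float64(319.0), 13), (297, np.float64(319.0), 7)]
M bbox centre (7, 102, 28, 29)
side [(209, np.float64(350.5), 12), (210, np.float64(350.5), 14), (211, np.float64(350.5), 14), (212, np.float64(350.0), 13), (213, np.float64(350.0), 13), (214, np.float64(350.5), 14), (215, np.float64(350.5), 14), (216, np.float64(350.0), 13), (217, np.float64(350.0), 13), (218, np.float64(350.0), 13), (219, np.float64(350.0), 13), (220, np.float64(350.0), 13), (221, np.float64(350.0), 13), (222, np.float64(350.0), 13), (223, np.float64(350.5), 12), (224, np.float64(352.5), 14), (225, np.float64(353.0), 9)]
M bbox centre (40, 34, 21, 20)
```

```bash
python3 -m handwheel '[{"travel":[0.01,0.05,-0.3],"turn":[0,0,0],"jaw":0},{"travel":[0,0,-0.2],"turn":[0,0,0],"jaw":0},{"travel":[0,0,-0.2],"turn":[0,0,0],"jaw":0},{"travel":[0,0,0],"turn":[0,0,0],"jaw":0}]'; python3 -m handwheel '[{"travel":[0,0,-0.3],"turn":[0,0,0],"jaw":0},{"travel":[0,0,-0.3],"turn":[0,0,0],"jaw":0},{"travel":[0,0,-0.2],"turn":[0,0,0],"jaw":0},{"travel":[0,0,-0.1],"turn":[0,0,0],"jaw":0},{"travel":[0,0,0],"turn":[0,0,0],"jaw":0}]'
```

```text
clock: 62.08
ee_pos: [0.651, -0.0109, 0.1029]
tcp_rot: [[1.0, 0.0, -0.001], [0.0, -1.0, 0.0], [-0.001, -0.0, -1.0]]
wrist_force: [0.1, -0.1, -1.6]
finger_gap: 0.044
finger_force: 61.3
clock: 62.7
ee_pos: [0.6514, -0.011, 0.0785]
tcp_rot: [[1.0, 0.001, -0.001], [0.001, -1.0, -0.0], [-0.001, 0.0, -1.0]]
wrist_force: [-3.8, 0.6, 6.4]
finger_gap: 0.0444
finger_force: 62.0
```

Contact: the collar is seated. I release, back off and check everything.

```bash
python3 -m handwheel '[{"travel":[0,0,0],"turn":[0,0,0],"jaw":1},{"travel":[0,0,0],"turn":[0,0,0],"jaw":1},{"travel":[0,0,0],"turn":[0,0,0],"jaw":1},{"travel":[0,0,0],"turn":[0,0,0],"jaw":1},{"travel":[0,0,1],"turn":[0,0,0],"jaw":1},{"travel":[0,0,1],"turn":[0,0,0],"jaw":1},{"travel":[0,0,1],"turn":[0,0,0],"jaw":1},{"travel":[0,0,1],"turn":[0,0,0],"jaw":1},{"travel":[-0.5,0,1],"turn":[0,0,0],"jaw":1},{"travel":[-1,0,0],"turn":[0,0,0],"jaw":1},{"travel":[-1,0,0],"turn":[0,0,0],"jaw":1},{"travel":[0,0,0],"turn":[0,0,0],"jaw":1}]'
python3 - <<'E'
from h import *
a=snap("scene","endA");b=snap("side","endB")
P=[.652,-.0112]
for s,n in((a,"scene"),(b,"side")):
    h=cv2.cvtColor(s["image"],cv2.COLOR_RGB2HSV)
    for c,lo,hi,z in(("M",(20,140,60),(34,255,255),(.042,.072)),("S",(3,140,60),(15,255,255),(.072,.102))):
        m=cv2.inRange(h,lo,hi)[200:345,300:375];x,y,w,hh=cv2.boundingRect(m);print(n,c,(x+300,y+200,w,hh),"exp",proj(s,P+[z[0]]),proj(s,P+[z[1]]))
    v=h[:,:,2]; 
m=cv2.inRange(cv2.cvtColor(b["image"],cv2.COLOR_RGB2HSV),(105,130,40),(130,255,255));print([(x[0],x[1]) for x in blobs(b["image"],(105,130,40),(130,255,255))[1]])
w0=cv2.imread("pics/side0.png")[:,:,::-1];
for im in(w0,b["image"]): print("red",[x[1].round(1).tolist() for x in blobs(im,(0,170,80),(4,255,255),40)[1] if x[1][0]<360])
print(readout.sense()["clock"])
E
```

```text
clock: 64.2
ee_pos: [0.575, -0.0108, 0.2267]
tcp_rot: [[1.0, 0.0, -0.0], [0.0, -1.0, 0.0], [-0.0, -0.0, -1.0]]
wrist_force: [-0.0, -0.9, 0.3]
finger_gap: 0.085
finger_force: 0.0
scene M (307, 307, 28, 24) exp [321.0927 321.0231] [320.9758 309.5605]
scene S (309, 291, 24, 26) exp [320.9758 309.5605] [320.8545 297.6643]
side M (340, 236, 21, 18) exp [351.3733 247.3533] [351.8265 237.7444]
side S (343, 225, 17, 17) exp [351.8265 237.7444] [352.2907 227.9034]
[(array([385, 216,  31,  32, 551], dtype=int32), array([402.6824, 233.2214])), (array([428, 247,  36,  37, 710], dtype=int32), array([448.1408, 266.638 ])), (array([454, 265,  38,  40, 809], dtype=int32), array([474.9703, 286.0766]))]
red [[204.9, 262.4], [345.3, 277.9], [337.4, 352.6]]
red [[204.8, 262.3], [345.3, 278.0], [337.3, 352.6]]
64.3
```

```bash
python3 -c "
from bench import finish_job
print(finish_job())"
```

```text
the job is handed in; nothing more can be done
None
```

I've handed the job in at 64 s. The three blue stops hang on pegs 1, 3 and 4, and the collars sit home on the post with black at the bottom, then yellow, then orange. The pots had not moved in the last picture, and the turquoise part was not touched. The hand-in returned no verdict.

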